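# Top up the grinding-ball dispenser with the tipping scoop

### The job

Refill the grinding-ball dispenser: carry the loaded scoop level to it, set the scoop's two pivot pins into the notches of the orange sprung collar and press gently down, still level, until the collar is at its stop and the shutter is open. Keep it pressed (never harder than 15 N) while you tip the scoop about its pins so that all six balls run into the hopper, then put the empty scoop back wholly on the blue mat, standing on its feet. Work the collar with the scoop only, do not touch the dispenser with the gripper, and leave the things around where they are.

Things in the scene. Friction and masses are not known exactly. Their poses are not given: they have to be found in the camera images.
- scoop: Loading scoop: open steel channel 140 mm long, 23 wide (17 inside) on feet 44 mm wide; 0.2 kg. Origin on the ground under mid-length; x to the open nose (x = 69 mm; closed back -70), z up. Its floor rises to the nose by 0.14 rad, so balls stay at the back while it is level and carried smoothly (under 1 m/s2); tipped nose-down past that they run out; 0.5 rad of tip empties it.
- scoop_grip (a point): Centre of the scoop's black upright handle block, which bridges the channel: 26 mm along scoop x, 16 mm along y (pinch it across this), 44 mm tall (71 to 115 mm up). At (42, 0, 93) mm in the scoop's frame, axes alike. The channel below it is 23 mm wide, with its walls' top edges about 40 mm up.
- scoop_pins (a point): Middle of the line through the scoop's two pivot pins: steel, 6 mm diameter, sticking out level either side of the nose, to 26 mm from the middle. At (56, 0, 22) mm in the scoop's frame: 14 mm ahead of and 71 mm below scoop_grip. The nose reaches 12 mm past the pins; the channel's underside is 4 mm below their axis.
- port (a point): Point midway between the bottoms of the two V notches of the orange collar, as they would be with the filler neck at its lowest. x: pouring direction (the scoop's x must point the same way), y along the pins, z up. The neck, with the notches, is clamped 0 to 16 mm HIGHER than this point; how much is not measured and must be felt. A seated pin's axis is 4 mm above the notch bottoms.
- notch_lug (a point): Top of one collar lug (neck at its lowest), 5 mm above and 22 mm beside port. Each lug is 5 mm thick with a wide V notch, 14 mm wide at the top, 5 mm deep. The scoop's nose passes between the lugs with 8 mm to spare on each side and between the walls of a clear hood (30 mm apart, top 20 mm above the notch bottoms, front wall 38 mm ahead of the notches).
- dispenser: Fixed white ball dispenser, 116 x 90 x 90 mm, filler neck on top. Origin on the bench under the port; port is at (-16, 0, 119) mm, axes alike. Its collar is sprung: stays up under 5 N of load (the scoop's weight alone does not move it), sinks 4 mm as it grows to 8 N, then a hard stop. Sinking opens a shutter in the neck; balls pass only in the last 0.5 mm. It shuts when let go. Over 15 N is damage.
- hopper (a point): Middle of the dispenser's hollow hopper under the neck, 45 mm above the bench; axes as port. Inside it is 106 mm (x) by 80 mm (y), from 16 to 85 mm above the bench. A clear window on the robot side shows the balls.
- mat: Blue rubber mat, fixed, 220 x 130 x 3 mm, on which the scoop stands. Origin: centre of its underside; x along its length, z up.
- ball1_center (a point): Centre of steel grinding ball 1 of 6, 15 mm in diameter, 14 g, at first in the scoop.
- ball2_center (a point): Centre of steel grinding ball 2 of 6, 15 mm in diameter, 14 g, at first in the scoop.
- ball3_center (a point): Centre of steel grinding ball 3 of 6, 15 mm in diameter, 14 g, at first in the scoop.
- ball4_center (a point): Centre of steel grinding ball 4 of 6, 15 mm in diameter, 14 g, at first in the scoop.
- ball5_center (a point): Centre of steel grinding ball 5 of 6, 15 mm in diameter, 14 g, at first in the scoop.
- ball6_center (a point): Centre of steel grinding ball 6 of 6, 15 mm in diameter, 14 g, at first in the scoop.
- spray_bottle: Bystander, loose, to be left alone: trigger spray bottle, 74 x 81 x 238 mm. Origin: centre of its underside.
- beaker_glass: Bystander, loose, to be left alone: small clear beaker, 57 mm across, 70 mm tall. Origin: centre of its underside.
- tube_rack: Bystander, loose, to be left alone: yellow wire rack with two blue-capped tubes, 52 x 86 x 122 mm. Origin: centre of its underside.
- autoclave_tape: Bystander, loose, to be left alone: roll of beige tape, 104 x 102 x 25 mm. Origin: centre of its underside.
- marker: Bystander, loose, to be left alone: green and white marker pen, 135 mm long, 16 mm thick. Origin: centre of its underside.

How it is judged:
By the outcome, as a careful person would: the job done as asked, in the order asked, and still so for the second after the job is handed in, with the robot touching nothing.
It also fails if it takes over 72 s, if anything falls off the work surface, if the arm or the gripper's body presses on something with over 40 N, if the wrist force passes 120 N, or if a joint passes its speed limit or range.

### The arm

A 7-joint arm with a two-finger parallel gripper is mounted at the origin on a cart in front of the work surface, level with it; the furniture and walls round the work are solid. World frame = base frame: x ahead of the robot, y to its left, z up, the work surface at z = 0. Lengths are in mm, angles in rad, forces in N, time in s.
With the tool pointing down it reaches from about 425 to 950 mm from the base axis. Payload 16.7 kg.
Tool frame: the origin (TCP) lies midway between the tips of the shut fingers; the grasp point (between the pads) lies 19 mm behind it; z points along the fingers, y is the line along which they close (so a half turn about z gives the same grasp; the last joint's range is limited). The gripper opens to 94 mm and grips with 3 to 60 N. Pads are 16 mm wide; open, the fingers measure 119 mm over their backs; the gripper's body (75 mm by 177 mm) begins 78 mm behind the grasp point.
Start: joints at [1.05, 0.426, 0.074, 1.606, -0.034, 1.111, -0.067], TCP at [245.19, -628.853, 205.467] pointing down, gripper open.
Joint ranges: [-2.85, 2.85], [-0.5, 2.14], [-1.23, 1.37], [0.21, 2.46], [-1.02, 4.16], [0.16, 2.05], [-2.73, 2.73]. Speed limits (rad/s): [1.89, 1.89, 2.39, 2.39, 3.01, 3.01, 3.01].

### API

Orientations are given as a unit quaternion [w, x, y, z].
In Python, from workcell import manip, get_image gives the robot as it stands.
- The arm moves only by the shell command python3 -m handwheel 'ROWS' [FORCE]. ROWS is JSON, a list that holds one entry, the list of rows, each a list of 5 numbers: the shift along the world's x, y, z normalised to -1 to 1, where 1 is 0.25 m, then the turn about the world's z normalised to -1 to 1, where 1 is 90 degrees, then the opening, from 0 (shut) to 1 (fully open). In form: [[[x, y, z, yaw, jaw], ...]]. A call has exactly 5 rows; each row shifts and turns the commanded pose from where the row before left it; what a row does not reach is not made up. A row lasts 1/10 s, in which the tool goes at most 50 mm and 8.59 degrees, less where a joint would pass 70% of its speed; a pose out of reach is approached as far as the arm can. A call with a number of a shift or a turn outside -1 to 1 is refused whole. A call with a gripper value outside its range is refused whole. The fingers move at their own pace and stop on an object; FORCE is the grip in N (left out, the last holds). Time passes only in rows, so rows that do not move let the fingers close, or fill a call up. It gives the time, the measured TCP pose, the force, the opening and the grip force at its end, in the units of the state.
- manip.sense(): the state, without advancing time (a new reading comes with each control period).
- get_image(name): name is "side" or "top"; returns a dict with "color" (420x560x3 uint8, red, green, blue), "range_z" (420x560 float32, mm along the optical axis (not along the pixel's ray), 0 where there is no reading), "camera_matrix" (3x3 intrinsics, pixels), "extrinsics" (4x4, takes a point from world to camera coordinates). Camera axes: x right, y down, z forward; pixel columns grow to the right and rows downward; lengths in mm; the calibration is good to about 2 mm. A picture is of the moment at which its call begins.
- manip.job_done(): hands the job in; it is judged then, once.
The state is a dict: "time": time; "joints": joint angles; "dq": joint speeds; "joint_efforts": joint torques, N m; "tcp_pos": TCP position; "orientation": TCP orientation; "force": force on the tool from outside, world axes, zero at the start; "ft_torque": the same for the moment, N m; "opening": finger opening in mm; "finger_force": force on a finger pad.
Only numpy, scipy, OpenCV 4.12 (cv2) and the standard library are available. Lean on these libraries where they do the work, as an engineer would, in place of code of your own. Each camera call takes 0.05 s, during which the arm holds its last target. There are 200 camera calls.

## Working session

There is one attempt and no reset: what is moved stays moved. The work goes in short steps, Python scripts to look and compute and a shell command to move; the robot and the scene stay as the last step left them, time stands still between calls to the robot, and variables do not carry over. Pictures are saved under pics/ and viewed, at most 10 in all, crops included, and the job is handed in when it is done.

```bash
ls; mkdir -p pics; cat > h.py <<'E'
import numpy as np, cv2
from workcell import manip, get_image
def snap(name,fn,box=None,s=1):
    im=get_image(name); np.savez(f'pics/{fn}.npz',**im)
    show(im,fn,box,s); return im
def show(im,fn,box=None,s=1):
    c=np.asarray(im['color'])[:,:,::-1]
    if box: c=c[box[1]:box[3],box[0]:box[2]]
    cv2.imwrite(f'pics/{fn}.png',cv2.resize(c,None,fx=s,fy=s,interpolation=cv2.INTER_CUBIC))
def px(im,u,v,z=None):
    """pixel -> world, by depth, or on plane world z"""
    K=np.asarray(im['camera_matrix']);T=np.linalg.inv(np.asarray(im['extrinsics']))
    r=np.linalg.inv(K)@[u,v,1.]
    if z is None:
        d=np.asarray(im['range_z'])[int(round(v)),int(round(u))]
    else:
        d=(z-T[2,3])/(T[:3,:3]@r)[2]
    return T[:3,:3]@(r*d)+T[:3,3]
def proj(im,p):
    q=np.asarray(im['extrinsics'])@np.r_[p,1.];q=np.asarray(im['camera_matrix'])@q[:3];return q[:2]/q[2]
E
python3 - <<'E'
from h import *
s=manip.sense();print(s)
a=snap('top','top0');b=snap('side','side0')
for i in(a,b):
    print(np.linalg.inv(i['extrinsics']).round(2),i['camera_matrix'])
E
```

```text
pics
{'time': 0.0, 'joints': array([ 1.04952216,  0.42675435,  0.07385561,  1.60662971, -0.03409095,
        1.11079208, -0.06709116]), 'dq': array([-0.00029529, -0.00088961,  0.00155141, -0.00088976,  0.00083759,
        0.00049289,  0.00101725]), 'joint_efforts': array([-5.08578196e-04, -9.35817719e+01,  3.66710275e+00, -4.54183388e+01,
       -4.88191412e-02,  2.01792590e-02,  9.67086498e-05]), 'tcp_pos': array([ 245.00574041, -628.47923146,  204.75084014]), 'orientation': array([-6.38179867e-04,  9.82774671e-01,  1.84806675e-01, -1.75910327e-04]), 'force': array([1.02453161, 0.08652526, 0.40162055]), 'ft_torque': array([-0.01407807, -0.0146899 , -0.01119933]), 'finger_force': 0.0, 'opening': 93.98835652719663}
[[ 1.00000e-02 -9.90000e-01  1.30000e-01  3.45180e+02]
 [-1.00000e+00 -1.00000e-02  1.00000e-02  9.59000e+00]
 [-1.00000e-02 -1.30000e-01 -9.90000e-01  1.43683e+03]
 [ 0.00000e+00  0.00000e+00  0.00000e+00  1.00000e+00]] [[502.26388633   0.         278.88224202]
 [  0.         502.26388633 211.86919193]
 [  0.           0.           1.        ]]
[[ 9.90000e-01 -8.00000e-02  1.20000e-01  3.18570e+02]
 [-1.40000e-01 -6.80000e-01  7.20000e-01 -1.14096e+03]
 [ 2.00000e-02 -7.20000e-01 -6.90000e-01  1.19686e+03]
 [ 0.00000e+00  0.00000e+00  0.00000e+00  1.00000e+00]] [[517.89891111   0.         276.48045027]
 [  0.         517.89891111 204.53364247]
 [  0.           0.           1.        ]]
```

View pics/top0.png

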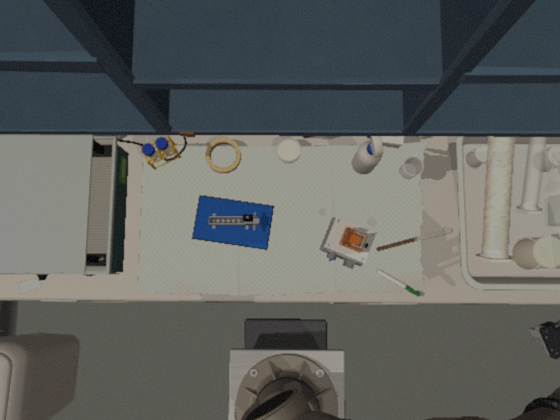

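View pics/side0.png

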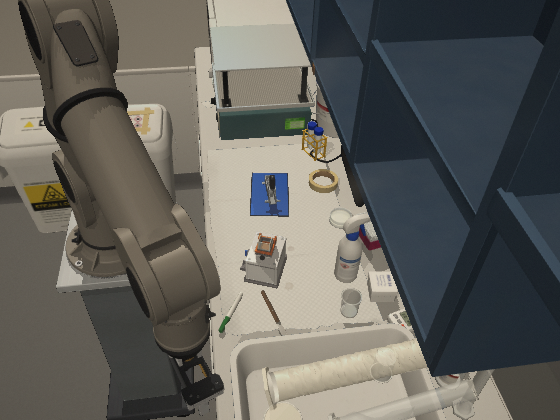

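```bash
python3 - <<'E'
from h import *
a=dict(np.load('pics/top0.npz'));b=dict(np.load('pics/side0.npz'))
A=cv2.resize(a['color'][190:275,185:305],None,fx=6.5,fy=6.5,interpolation=cv2.INTER_CUBIC)
B=cv2.resize(a['color'][205:275,310:390],None,fx=8,fy=8,interpolation=cv2.INTER_CUBIC)
cv2.imwrite('pics/A.png',A[:,:,::-1]);cv2.imwrite('pics/B.png',B[:,:,::-1])
C1=cv2.resize(b['color'][165:220,245:295],None,fx=8,fy=8,interpolation=cv2.INTER_CUBIC)
C2=cv2.resize(b['color'][228:290,240:290],None,fx=8,fy=8,interpolation=cv2.INTER_CUBIC)[:496,:]
C=np.zeros((500,800,3),np.uint8);C[:440,:400]=C1;C[:496,400:]=C2
cv2.imwrite('pics/C.png',C[:,:,::-1])
for u,v in[(135,125),(250,125),(400,125),(140,60)]: print(px(a,u,v))
E
```

```text
[652.0571213  313.3771758  450.89476187]
[653.23861926  79.6101247  449.73112603]
[ 654.36131539 -224.23744353  449.54096571]
[675.28412832 231.45173885 706.57540142]
```

View pics/A.png

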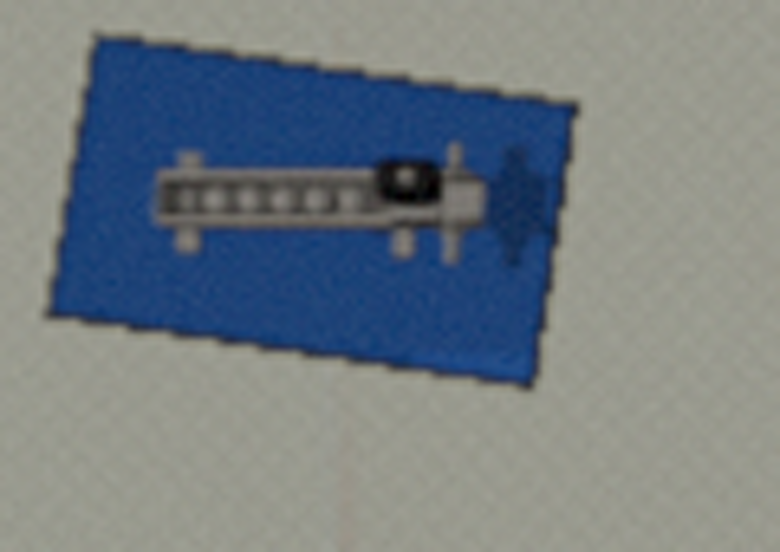

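View pics/B.png

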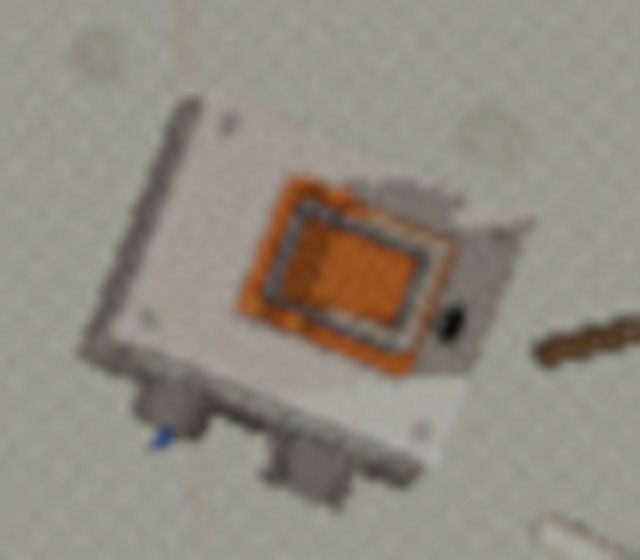

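View pics/C.png

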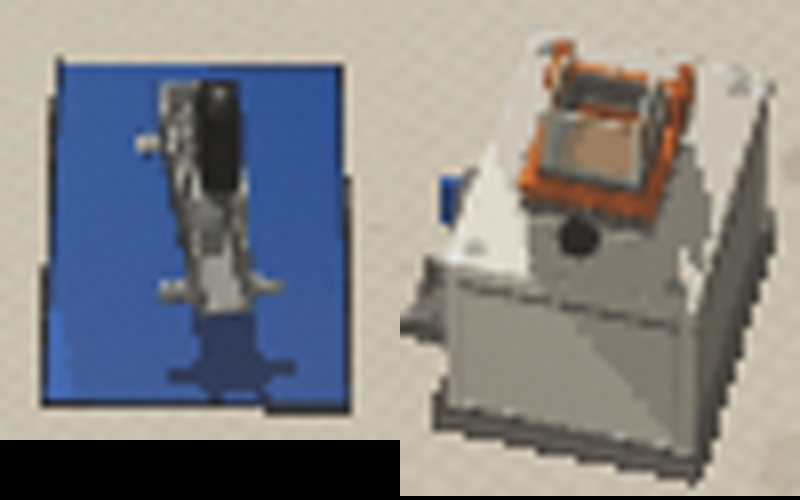

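```bash
python3 - <<'E'
from h import *
a=dict(np.load('pics/top0.npz'))
fa=lambda u,v:(185+(u+.5)/6.5-.5,190+(v+.5)/6.5-.5)
g=lambda u,v,z:px(a,*fa(u,v),z)[:2]
M=[g(96,36,3),g(577,105,3),g(533,385,3),g(48,315,3)]
print('mat',np.mean(M,0).round(1),[m.round(1) for m in M])
p1,p2=g(455,146,25),g(451,264,25);print('pins',((p1+p2)/2).round(1),p1,p2,np.linalg.norm(p1-p2))
back=(g(157,172,43)+g(157,228,43))/2; nose=(g(487,180,43)+g(487,222,43))/2
print('back',back,'nose',nose,'yaw',np.degrees(np.arctan2(*(nose-back)[::-1])))
print('feet',g(189,155,6),g(188,248,6),g(402,255,6))
hb=[g(378,160,118),g(440,160,118),g(438,200,118),g(378,200,118)];print('handle',np.mean(hb,0),hb)
h,w=a['range_z'].shape
P=np.array([[px(a,u,v) for u in range(w)] for v in range(200,280)])
def seg(u0,u1,z0,z1):
    m=np.zeros((h,w),bool);m[200:280]=(P[...,2]>z0)&(P[...,2]<z1);m[:,:u0]=0;m[:,u1:]=0
    return P[m[200:280]]
hh=seg(230,275,105,125);print('handle depth',len(hh),hh.mean(0) if len(hh) else'')
for z0,z1 in((84,96),(98,112),(112,125),(125,160)):
    q=seg(310,395,z0,z1);
    if len(q)<5: print(z0,len(q));continue
    print(z0,len(q),'zmed',np.median(q[:,2]),cv2.minAreaRect(q[:,:2].astype(np.float32)),q.min(0),q.max(0))
fb=lambda u,v:(310+(u+.5)/8-.5,205+(v+.5)/8-.5)
for c in((196,100),(528,222),(436,466),(106,338)): print('plate',px(a,*fb(*c),90)[:2].round(1))
E
```

```text
mat [505.3 156.9] [array([582.5, 255.2]), array([552.5,  40.5]), array([428.2,  58.9]), array([457.8, 273. ])]
pins [505.1  93.7] [530.96295482  93.17544313] [479.25965425  94.25103439] 51.714487204716356
back [504.50318922 220.10030926] nose [504.82820345  78.04190072] yaw -89.86891370015685
feet [528.83232647 212.0065207 ] [487.49853678 211.47572763] [484.92272862 117.03333263]
handle [504.6701916 106.4341883] [array([512.80687061, 118.99135827]), array([512.93978584,  93.71062298]), array([496.53270937,  94.30450972]), array([496.40140058, 118.73026223])]
handle depth 58 [506.75547837 108.37654634 117.19877297]
84 970 zmed 90.17005168745231 ((450.9378967285156, -166.5192108154297), (117.3155517578125, 91.75917053222656), 68.01097869873047) [ 389.58802158 -237.45260763   84.00077314] [513.31061269 -97.93901937  95.89298251]
98 237 zmed 105.62486387393051 ((446.8460998535156, -167.39334106445312), (89.92168426513672, 56.9158935546875), 71.84233856201172) [ 415.57514825 -210.49542441   98.00058299] [ 481.24952427 -115.80301249  111.99366519]
112 134 zmed 115.28307539108914 ((449.60382080078125, -171.07937622070312), (60.03657150268555, 49.35688400268555), 67.43013000488281) [ 417.46861609 -206.68854827  112.02453568] [ 482.5163243  -138.01822438  124.86540436]
125 86 zmed 139.31003245452098 ((447.50390625, -170.6864471435547), (49.257293701171875, 48.36061477661133), 63.38277053833008) [ 424.60039746 -199.3761008   125.03551399] [ 479.51119994 -138.25585846  150.29299704]
plate [ 509.9 -125.4]
plate [ 469.2 -236.5]
plate [ 387.5 -204.3]
plate [429.4 -94.7]
```

```bash
python3 - <<'E'
from h import *
a=dict(np.load('pics/top0.npz'));b=dict(np.load('pics/side0.npz'))
h,w=a['range_z'].shape
for nm,im,(u0,u1,v0,v1) in(('top',a,(335,375,222,258)),('side',b,(250,282,228,260))):
    hsv=cv2.cvtColor(im['color'],cv2.COLOR_RGB2HSV)
    m=(hsv[...,0]<16)&(hsv[...,1]>150)&(hsv[...,2]>90)
    Q=np.array([px(im,u,v) for v in range(v0,v1) for u in range(u0,u1) if m[v,u]])
    c,s=np.cos(np.radians(-110.8)),np.sin(np.radians(-110.8))
    d=Q[:,:2]-[450,-165.8]; L=np.c_[d@[c,s],d@[-s,c],Q[:,2]]
    print(nm,len(L))
    for lo,hi in((100,112),(112,118),(118,124),(124,130),(130,136),(136,145)):
        k=L[(L[:,2]>lo)&(L[:,2]<hi)]
        if len(k): print(lo,len(k),'x',np.percentile(k[:,0],[5,50,95]).round(1),'y',np.percentile(k[:,1],[5,50,95]).round(1))
    k=L[(abs(abs(L[:,1])-22)<5)]; k=k[np.argsort(-k[:,2])][:14]; print(k.round(1).tolist())
fb=lambda u,v:(310+(u+.5)/8-.5,205+(v+.5)/8-.5)
for z in(124,130,136):print(z,(px(a,*fb(300,185),z)+px(a,*fb(250,305),z))/2,(px(b,259.5,234.4,z)+px(b,275.1,236.9,z))/2)
for pz in(119,127,135): 
    c,s=-.355,-.935; o=np.array([450,-165.8])-16*np.array([c,s])
    print(pz,[proj(a,[*(o+t*np.array([-s,c])),pz+5]).round(1).tolist()+proj(b,[*(o+t*np.array([-s,c])),pz+5]).round(1).tolist() for t in(22,-22)])
E
```

```text
top 224
100 156 x [-19.2   5.5  24.4] y [-18.6   1.9  14.4]
112 33 x [-22.2  -0.5  31.5] y [-21.6  -4.3  22.7]
118 9 x [-17.1  -6.9  11.4] y [-22.6 -18.6  23.2]
124 18 x [-19.4  -9.1  -3.1] y [-22.6 -18.4  23.3]
130 2 x [-20.9 -19.6 -18.3] y [-22.1 -21.5 -20.8]
[[-21.0, -22.2, 135.8], [-18.2, -20.7, 130.7], [-6.4, 23.1, 129.4], [-4.2, -20.8, 129.2], [-3.1, 21.6, 129.2], [-17.0, 21.9, 129.1], [-18.9, -18.1, 128.6], [-3.2, -23.1, 128.1], [-3.8, 24.3, 128.1], [-6.5, -21.6, 128.0], [-12.1, -20.9, 127.0], [-4.8, -18.1, 126.9], [-15.4, -19.4, 126.6], [-8.6, 22.6, 126.6]]
side 76
100 15 x [-16.8  17.9  37.7] y [-18.5   4.3  25.4]
112 48 x [-21.6  35.   39.2] y [-18.9   8.2  26.5]
118 3 x [-12.2  -1.2  13.7] y [23.7 26.3 27.1]
124 6 x [-17.2  -9.8   0.8] y [-19.1  26.3  27.2]
130 3 x [-14.7 -12.7  -1.3] y [-15.3  25.9  26.3]
[[-15.0, 25.9, 131.0], [-0.0, 26.4, 130.4], [-12.7, -19.8, 130.0], [1.0, -19.3, 128.0], [-10.6, 26.9, 127.6], [-14.4, 26.0, 127.5], [0.0, 26.5, 126.3], [-18.2, -18.3, 124.7], [-13.4, 23.5, 123.8], [-1.2, 26.3, 120.9], [-0.2, 26.6, 117.8], [33.0, -17.1, 117.3], [10.9, 26.2, 117.2], [7.2, 25.4, 117.1]]
124 [ 458.08235198 -147.49232444  124.        ] [ 459.08631349 -150.50521001  124.        ]
130 [ 457.56636575 -146.77442067  130.        ] [ 458.30049557 -156.04436648  130.        ]
136 [ 457.05037952 -146.05651689  136.        ] [ 457.51467765 -161.58352294  136.        ]
119 [[348.1, 228.3, 273.7, 237.2], [342.3, 243.9, 258.5, 234.5]]
127 [[348.5, 228.0, 273.7, 235.3], [342.7, 243.7, 258.5, 232.6]]
135 [[348.9, 227.7, 273.8, 233.3], [343.0, 243.5, 258.5, 230.6]]
```

```bash
python3 -m handwheel '[[[0.1,0.15,0,0.07,0.6],[0.1,0.15,0,0.07,0.6],[0.1,0.15,0,0.07,0.6],[0.1,0.15,0,0.07,0.6],[0.1,0.15,0,0.07,0.6]]]'
```

```text
time: 0.6
tcp_pos: [370.8, -439.6, 205.3]
orientation: [-0.0, 0.895, 0.447, -0.0]
force: [0.8, -0.8, 0.4]
opening: 58.3
finger_force: 0.0
```

```bash
python3 -m handwheel '[[[0.05,0.18,0,0.07,0.6],[0.05,0.18,0,0.07,0.6],[0.05,0.18,0,0.07,0.6],[0.05,0.18,0,0.07,0.6],[0.05,0.18,0,0.07,0.6]]]'
python3 -m handwheel '[[[0.05,0.18,0,0.063,0.5],[0.05,0.18,0,0,0.5],[0.05,0.18,0,0,0.5],[0.05,0.18,0,0,0.5],[0.05,0.18,0,0,0.5]]]'
```

```text
time: 1.1
tcp_pos: [432.6, -214.5, 205.4]
orientation: [0.0, 0.74, 0.673, -0.0]
force: [1.1, -0.6, 0.1]
opening: 56.5
finger_force: 0.0
time: 1.6
tcp_pos: [495.2, 10.4, 205.5]
orientation: [0.0, 0.707, 0.707, -0.0]
force: [2.0, -0.6, -0.2]
opening: 47.0
finger_force: 0.0
```

```bash
python3 -m handwheel '[[[0.02,0.15,0,0,0.5],[0.019,0.15,0,0,0.5],[0,0.086,0,0,0.5],[0,0,-0.1,0,0.5],[0,0,0,0,0.5]]]'
python3 - <<'E'
from h import *
print(manip.sense()['tcp_pos'])
b=snap('side','side1'); c=b['color'][140:225,225:315]
cv2.imwrite('pics/side1c.png',cv2.resize(c,None,fx=6,fy=6,interpolation=cv2.INTER_CUBIC)[:,:,::-1])
E
```

```text
time: 2.1
tcp_pos: [503.3, 105.3, 178.2]
orientation: [-0.001, 0.707, 0.707, -0.002]
force: [-0.2, -0.2, 0.5]
opening: 47.1
finger_force: 0.0
[503.32464674 105.26003868 178.17081308]
```

View pics/side1c.png

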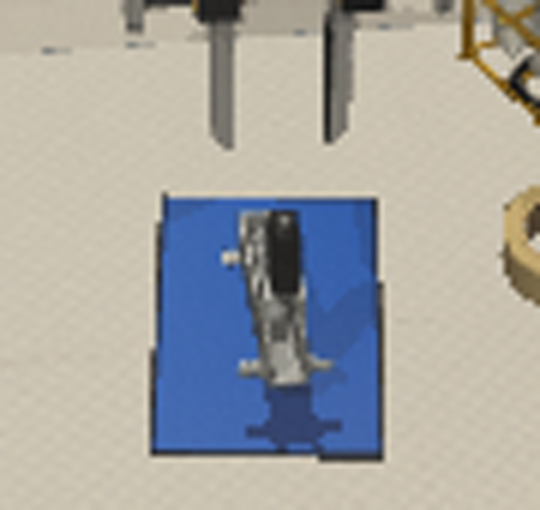

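```bash
python3 -m handwheel '[[[0,0,-0.1,0,0.5],[0,0,-0.1,0,0.5],[0,0,-0.1,0,0.5],[0,0,-0.08,0,0.5],[0,0,0,0,0.5]]]'
python3 -m handwheel '[[[0,0,0,0,0.3],[0,0,0,0,0.25],[0,0,0,0,0.2],[0,0,0,0,0.2],[0,0,0,0,0.2]]]' 10
```

```text
time: 2.65
tcp_pos: [504.0, 104.0, 84.2]
orientation: [-0.001, 0.708, 0.707, -0.001]
force: [0.8, 0.4, 0.1]
opening: 47.0
finger_force: 0.0
time: 3.15
tcp_pos: [505.3, 105.1, 86.0]
orientation: [0.0, 0.707, 0.707, 0.0]
force: [0.2, -0.0, 0.2]
opening: 18.8
finger_force: 0.4
```

```bash
python3 -m handwheel '[[[0,0,0,0,0.3],[0,0,-0.02,0,0.3],[0,0,0,0,0.19],[0,0,0,0,0.15],[0,0,0,0,0]]]' 10
python3 -m handwheel '[[[0,0,0,0,0],[0,0,0,0,0],[0,0,0,0,0],[0,0,0,0,0],[0,0,0,0,0]]]' 60
```

```text
time: 3.65
tcp_pos: [504.7, 105.1, 80.3]
orientation: [-0.0, 0.707, 0.707, -0.0]
force: [-0.2, -0.0, -3.2]
opening: 15.7
finger_force: 10.0
time: 4.15
tcp_pos: [504.9, 105.1, 80.5]
orientation: [-0.0, 0.707, 0.707, -0.0]
force: [0.1, 0.2, -3.4]
opening: 15.7
finger_force: 60.0
```

```bash
python3 -m handwheel '[[[0,0,0.004,0,0],[0,0,0.012,0,0],[0,0,0.02,0,0],[0,0,0.02,0,0],[0,0,0.02,0,0]]]'
python3 -m handwheel '[[[0,0,0.02,0,0],[0,0,0.02,0,0],[0,0,0.012,0,0],[0,0,0.004,0,0],[0,0,0,0,0]]]'
python3 - <<'E'
from h import *
s=manip.sense();print(s['tcp_pos'],s['force'],s['ft_torque'])
b=snap('side','side2'); c=b['color'][130:225,225:315]
a=snap('top','top2'); d=a['color'][190:260,190:290]
o=np.zeros((560,800,3),np.uint8)
o[:380,:360]=cv2.resize(c,None,fx=4,fy=4,interpolation=cv2.INTER_CUBIC)
o[:308,360:]=cv2.resize(d,None,fx=4.4,fy=4.4,interpolation=cv2.INTER_CUBIC)
cv2.imwrite('pics/c2.png',o[:,:,::-1])
E
```

```text
time: 4.65
tcp_pos: [505.1, 105.2, 100.1]
orientation: [0.0, 0.707, 0.707, 0.0]
force: [0.0, 0.5, -1.8]
opening: 15.4
finger_force: 60.0
time: 5.15
tcp_pos: [505.0, 105.1, 113.6]
orientation: [0.0, 0.707, 0.707, 0.0]
force: [0.5, 0.9, -3.0]
opening: 15.4
finger_force: 60.0
[504.96543325 105.13643619 113.55168434] [ 0.53382741  0.87191705 -2.97073145] [-0.14847967 -0.11513883  0.0140612 ]
```

View pics/c2.png

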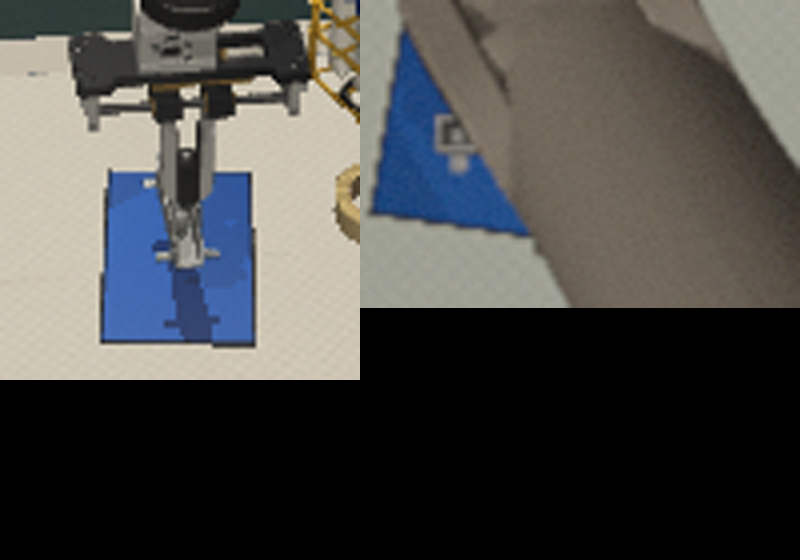

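```bash
python3 - <<'E'
from h import *
a=dict(np.load('pics/top2.npz'));b=dict(np.load('pics/side2.npz'));a0=dict(np.load('pics/top0.npz'));b0=dict(np.load('pics/side0.npz'))
def zs(im,us,vs): return [[int(px(im,u,v)[2]) for u in us] for v in vs]
print(zs(a,range(206,214),range(214,226)))
print(zs(a0,range(207,216),range(214,228)))
L=113.55-80.4
for p in([505-26,93.5,25+L],[505+26,93.5,25+L],[505-20,211,5+L]): print(proj(b,p),end=' ')
print('seen',[(225+u/4,130+v/4) for u,v in((157,256),(217,254),(150,184))])
for u in range(262,284): print(u,px(b,u,192).round(0), px(b,u,194).round(0)) if u%3==0 else 0
E
```

```text
[[1, 5, 4, 4, 517, 561, 562, 565], [3, 3, 2, 0, 8, 521, 560, 562], [1, 62, 59, 62, 64, 511, 564, 563], [0, 62, 54, 50, 45, 54, 510, 566], [3, 64, 55, 48, 51, 56, 497, 564], [3, 62, 56, 53, 51, 60, 55, 510], [0, 61, 55, 50, 57, 54, 55, 50], [6, 59, 55, 47, 58, 53, 56, 52], [4, 64, 57, 45, 56, 59, 49, 50], [2, 65, 59, 67, 61, 64, 66, 65], [8, 5, 48, 56, 55, 53, 57, 56], [1, 4, -1, 3, 34, 42, 45, 38]]
[[3, 7, 7, 5, 5, 10, 6, 13, 1], [0, 2, 2, -1, 0, 3, 5, 9, 4], [0, 0, 29, 34, 29, 30, 27, 30, 31], [-1, 3, 30, 20, 18, 16, 16, 15, 17], [-1, 8, 36, 25, 11, 17, 19, 14, 7], [3, 8, 22, 17, 17, 1436, 19, 26, 20], [0, 3, 29, 23, 20, 19, 18, 19, 16], [0, 4, 28, 14, 16, 21, 21, 19, 15], [6, 28, 28, 19, 14, 18, 23, 18, 6], [4, 30, 31, 21, 28, 33, 29, 29, 27], [5, 1, 9, 13, 13, 17, 13, 15, 12], [4, 4, 2, -2, 4, 3, 4, 4, 0], [0, 1, 5, 6, 1, 6, 7, 5, 5], [1, 2, 2, 4, 1, 3, 10, 8, 4]]
[263.3672266  194.41723199] [279.15963531 193.12560687] [260.79954059 175.70762711] seen [(264.25, 194.0), (279.25, 193.5), (262.5, 176.0)]
264 [491. 167.   1.] [481.  96.  57.]
267 [491.  94.  67.] [491.  94.  58.]
270 [502. 101.  59.] [501.  95.  56.]
273 [511.  97.  62.] [511.  94.  56.]
276 [524. 117.  42.] [519.  84.  64.]
279 [531.  96.  61.] [539. 144.   7.]
282 [551. 155.   6.] [550. 146.   5.]
```

```bash
python3 -m handwheel '[[[0,0,0.008,0,0],[0,0,0.02,0,0],[0,0,0.032,0,0],[0,0,0.044,0,0],[0,0,0.05,0,0]]]'
python3 -m handwheel '[[[0,0,0.05,0,0],[0,0,0.05,0,0],[0,-0.008,0.05,0,0],[-0.002,-0.018,0.05,-0.004,0],[-0.004,-0.028,0.044,-0.01,0]]]'
python3 -m handwheel '[[[-0.006,-0.038,0.032,-0.015,0],[-0.008,-0.046,0.02,-0.02,0],[-0.01,-0.05,0.012,-0.02,0],[-0.01,-0.05,0.004,-0.02,0],[-0.01,-0.05,0,-0.02,0]]]'
python3 -m handwheel '[[[-0.01,-0.05,0,-0.02,0],[-0.01,-0.05,0,-0.02,0],[-0.01,-0.05,0,-0.02,0],[-0.01,-0.05,0,-0.02,0],[-0.01,-0.05,0,-0.017,0]]]'
```

```text
time: 5.75
tcp_pos: [505.0, 105.2, 153.1]
orientation: [0.0, 0.707, 0.707, 0.0]
force: [1.2, 0.4, -2.4]
opening: 15.7
finger_force: 60.0
time: 6.25
tcp_pos: [503.5, 91.4, 214.2]
orientation: [0.0, 0.715, 0.699, 0.0]
force: [-0.1, -0.0, -3.0]
opening: 15.8
finger_force: 60.0
time: 6.75
tcp_pos: [492.0, 31.8, 229.8]
orientation: [-0.0, 0.766, 0.643, -0.0]
force: [-0.0, 0.2, -3.3]
opening: 15.5
finger_force: 60.0
time: 7.25
tcp_pos: [479.7, -30.4, 229.9]
orientation: [-0.0, 0.813, 0.583, -0.0]
force: [-0.2, 0.9, -2.4]
opening: 15.2
finger_force: 60.0
```

```bash
python3 -m handwheel '[[[-0.01,-0.05,0,-0.01,0],[-0.01,-0.05,0,-0.008,0],[-0.01,-0.05,0,-0.005,0],[-0.01,-0.05,0,0,0],[-0.01,-0.05,0,0,0]]]'
python3 -m handwheel '[[[-0.01,-0.05,0,0,0],[-0.008,-0.048,0,0,0],[-0.007,-0.04,0,0,0],[-0.004,-0.03,0,0,0],[-0.003,-0.018,0,0,0]]]'
python3 -m handwheel '[[[0,-0.01,0,0,0],[0,-0.004,0,0,0],[0,0,0,0,0],[0,0,0,0,0],[0,0,0,0,0]]]'
python3 - <<'E'
from h import *
s=manip.sense();print(s['tcp_pos'],s['force'],s['ft_torque'],s['orientation'])
b=snap('side','side3'); c=b['color'][170:290,220:320]
cv2.imwrite('pics/c3.png',cv2.resize(c,None,fx=5,fy=5,interpolation=cv2.INTER_CUBIC)[:,:,::-1])
cv2.imwrite('pics/top3.png',snap('top','top3')['color'][:,:,::-1])
E
```

```text
time: 7.75
tcp_pos: [467.2, -92.9, 230.0]
orientation: [-0.0, 0.822, 0.569, 0.0]
force: [-0.6, 0.3, -1.9]
opening: 15.4
finger_force: 60.0
time: 8.25
tcp_pos: [459.4, -139.0, 229.9]
orientation: [-0.0, 0.822, 0.569, 0.0]
force: [0.4, 0.5, -2.3]
opening: 15.5
finger_force: 60.0
time: 8.75
tcp_pos: [459.5, -141.6, 230.0]
orientation: [-0.0, 0.822, 0.569, 0.0]
force: [-0.0, -0.3, -1.7]
opening: 15.8
finger_force: 60.0
[ 459.5085809  -141.59602511  229.98098089] [-0.03421666 -0.27053412 -1.66256497] [-0.14135285 -0.05539832  0.0139329 ] [-1.94466765e-05  8.22213243e-01  5.69179569e-01  1.76259945e-05]
```

View pics/c3.png

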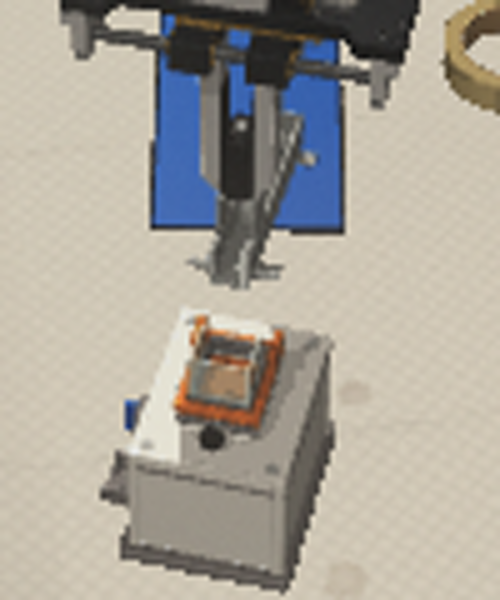

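```bash
python3 -m handwheel '[[[0,0,-0.01,0,0],[0,0,-0.02,0,0],[0,0,-0.03,0,0],[0,0,-0.03,0,0],[0,0,-0.02,0,0]]]'
python3 -m handwheel '[[[0,0,-0.01,0,0],[0,0,-0.004,0,0],[0,0,0,0,0],[0,0,0,0,0],[0,0,0,0,0]]]'
python3 - <<'E'
from h import *
s=manip.sense();print(s['tcp_pos'],s['force'],s['ft_torque'])
b=snap('side','side4'); c=b['color'][215:260,245:295]
cv2.imwrite('pics/c4.png',cv2.resize(c,None,fx=13,fy=13,interpolation=cv2.INTER_CUBIC)[:,:,::-1])
dir=np.array([-.355,-.935]);n=np.array([.935,-.355])
pin=s['tcp_pos'][:2]+11.5*dir; pz=s['tcp_pos'][2]-55.4
print(pin,pz,[((proj(b,[*(pin+t*n),pz])-[245,215])*13+6).round(0) for t in(-26,26)])
for lift in(0,5,10):
    print(lift,[((proj(b,[*(pin+t*n),123+lift])-[245,215])*13+6).round(0) for t in(-22,22)])
E
```

```text
time: 9.35
tcp_pos: [459.0, -141.8, 201.4]
orientation: [-0.0, 0.822, 0.569, -0.0]
force: [0.6, -0.3, -2.0]
opening: 15.4
finger_force: 60.0
time: 9.85
tcp_pos: [459.6, -141.9, 199.2]
orientation: [0.0, 0.822, 0.569, 0.0]
force: [-0.6, -0.9, -2.3]
opening: 15.7
finger_force: 60.0
[ 459.57254759 -141.88357829  199.2057456 ] [-0.58285131 -0.91890725 -2.29125436] [-0.15327548 -0.01723909 -0.01149684]
[ 455.49004759 -152.63607829] 143.80574559863254 [array([164., 199.]), array([399., 241.])]
0 [array([182., 269.]), array([379., 304.])]
5 [array([182., 253.]), array([380., 288.])]
10 [array([182., 237.]), array([380., 272.])]
```

View pics/c4.png

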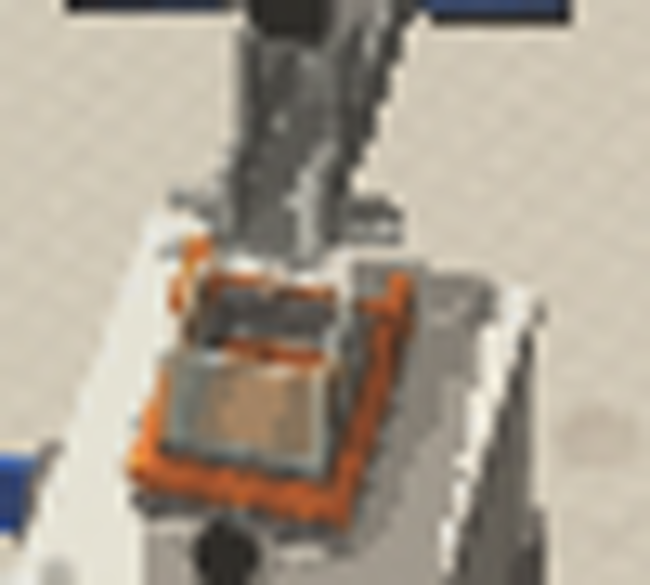

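```bash
cat > s.py <<'E'
from h import *
F=[];T=[]
for i in range(1):
    s=manip.sense();print(s['time'],s['tcp_pos'].round(2),s['force'].round(2),s['ft_torque'].round(3))
E
python3 -m handwheel '[[[0,-0.006,-0.006,0,0],[0,-0.007,-0.01,0,0],[0,0,-0.012,0,0],[0,0,-0.008,0,0],[0,0,-0.004,0,0]]]'
python3 -m handwheel '[[[0,0,-0.002,0,0],[0,0,-0.002,0,0],[0,0,-0.002,0,0],[0,0,-0.002,0,0],[0,0,0,0,0]]]'; python3 s.py
```

```text
time: 10.4
tcp_pos: [459.3, -145.1, 188.6]
orientation: [-0.0, 0.822, 0.569, -0.0]
force: [-1.3, -0.7, -2.1]
opening: 15.8
finger_force: 60.0
time: 10.9
tcp_pos: [459.4, -145.1, 186.9]
orientation: [-0.0, 0.822, 0.569, -0.0]
force: [0.3, 0.6, -2.0]
opening: 15.3
finger_force: 60.0
10.9 [ 459.41 -145.12  186.94] [ 0.32  0.63 -2.05] [-0.152  0.038  0.034]
```

```bash
python3 -m handwheel '[[[0,0,-0.002,0,0],[0,0,-0.002,0,0],[0,0,-0.002,0,0],[0,0,-0.002,0,0],[0,0,0,0,0]]]'|grep -v -e ori -e op; python3 -m handwheel '[[[0,0,-0.002,0,0],[0,0,-0.002,0,0],[0,0,0,0,0],[0,0,0,0,0],[0,0,0,0,0]]]'|grep -v -e ori -e op
```

```text
time: 11.4
tcp_pos: [459.4, -145.1, 184.9]
force: [-0.5, -0.1, -2.4]
finger_force: 60.0
time: 11.9
tcp_pos: [459.4, -145.1, 184.0]
force: [0.7, 1.0, -2.1]
finger_force: 60.0
```

```bash
python3 -m handwheel '[[[0,0,-0.002,0,0],[0,0,-0.002,0,0],[0,0,0,0,0],[0,0,0,0,0],[0,0,0,0,0]]]'|grep -v -e ori -e op; python3 s.py
```

```text
time: 12.4
tcp_pos: [459.4, -145.1, 183.0]
force: [-0.3, -0.4, -1.8]
finger_force: 60.0
12.4 [ 459.43 -145.13  182.96] [-0.32 -0.41 -1.81] [-0.136 -0.001  0.06 ]
```

```bash
python3 -m handwheel '[[[0,0,-0.002,0,0],[0,0,-0.002,0,0],[0,0,0,0,0],[0,0,0,0,0],[0,0,0,0,0]]]'|grep -v -e ori -e op; python3 s.py
```

```text
time: 12.9
tcp_pos: [459.5, -145.1, 182.1]
force: [-0.5, 0.5, 2.2]
finger_force: 60.0
12.9 [ 459.55 -145.11  182.09] [-0.51  0.52  2.23] [-0.133  0.112 -0.013]
```

```bash
python3 -m handwheel '[[[0,0,-0.002,0,0],[0,0,-0.002,0,0],[0,0,0,0,0],[0,0,0,0,0],[0,0,0,0,0]]]'|grep -v -e ori -e op; python3 s.py
```

```text
time: 13.4
tcp_pos: [459.5, -145.1, 181.0]
force: [0.3, -0.4, 2.6]
finger_force: 60.0
13.4 [ 459.52 -145.11  181.02] [ 0.27 -0.36  2.59] [-0.124  0.136  0.007]
```

```bash
python3 -m handwheel '[[[0,0,-0.002,0,0],[0,0,-0.002,0,0],[0,0,0,0,0],[0,0,0,0,0],[0,0,0,0,0]]]'|grep -v -e ori -e op; python3 s.py
```

```text
time: 13.9
tcp_pos: [459.5, -145.1, 180.0]
force: [-0.3, 0.8, 4.5]
finger_force: 60.0
13.9 [ 459.49 -145.1   180.02] [-0.25  0.79  4.46] [-0.112  0.047 -0.006]
```

```bash
python3 -m handwheel '[[[0,0,-0.002,0,0],[0,0,-0.002,0,0],[0,0,0,0,0],[0,0,0,0,0],[0,0,0,0,0]]]'|grep -v -e ori -e op; python3 s.py
```

```text
time: 14.4
tcp_pos: [459.5, -145.1, 179.0]
force: [0.4, -0.1, 5.5]
finger_force: 60.0
14.4 [ 459.49 -145.11  179.  ] [ 0.35 -0.07  5.5 ] [-0.099 -0.046 -0.071]
```

```bash
python3 -m handwheel '[[[0,0,-0.002,0,0],[0,0,0,0,0],[0,0,0,0,0],[0,0,0,0,0],[0,0,0,0,0]]]'|grep -v -e ori -e op; python3 s.py
```

```text
time: 14.9
tcp_pos: [459.5, -145.1, 178.5]
force: [0.1, 0.7, 4.9]
finger_force: 60.0
14.9 [ 459.48 -145.11  178.49] [0.09 0.74 4.88] [-0.15  -0.005 -0.027]
```

```bash
python3 -m handwheel '[[[0,0,-0.001,0,0],[0,0,0,0,0],[0,0,0,0,0],[0,0,0,0,0],[0,0,0,0,0]]]'|grep -v -e ori -e op; python3 s.py
```

```text
time: 15.4
tcp_pos: [459.5, -145.1, 178.3]
force: [0.9, 1.2, 5.2]
finger_force: 60.0
15.4 [ 459.51 -145.13  178.28] [0.91 1.16 5.16] [-0.108  0.034 -0.039]
```

```bash
python3 -m handwheel '[[[0,0,-0.001,0,0],[0,0,0,0,0],[0,0,0,0,0],[0,0,0,0,0],[0,0,0,0,0]]]'|grep -v -e ori -e op; python3 s.py
```

```text
time: 15.9
tcp_pos: [459.6, -145.1, 178.2]
force: [-1.2, -0.0, 7.7]
finger_force: 60.0
15.9 [ 459.56 -145.1   178.18] [-1.16 -0.01  7.71] [-0.074  0.163 -0.033]
```

```bash
python3 -m handwheel '[[[0,0,-0.001,0,0],[0,0,0,0,0],[0,0,0,0,0],[0,0,0,0,0],[0,0,0,0,0]]]'|grep -v -e ori -e op; python3 s.py
```

```text
time: 16.4
tcp_pos: [459.6, -145.1, 178.1]
force: [-1.7, 0.4, 10.2]
finger_force: 60.0
16.4 [ 459.62 -145.14  178.08] [-1.69  0.38 10.16] [-0.032  0.395 -0.056]
```

```bash
python3 -m handwheel '[[[0,0,0.0005,0,0],[0,0,0,0,0],[0,0,0,0,0],[0,0,0,0,0],[0,0,0,0,0]]]' 30|grep -v -e ori ; python3 s.py
```

```text
time: 16.9
tcp_pos: [459.6, -145.1, 178.1]
force: [-1.1, 0.2, 8.8]
opening: 15.8
finger_force: 30.0
16.9 [ 459.58 -145.12  178.08] [-1.13  0.21  8.8 ] [-0.036  0.23  -0.105]
```

```bash
python3 -m handwheel '[[[-0.0026,-0.007,0.001,0,0],[0,0,0,0,0],[0,0,0,0,0],[0,0,0,0,0],[0,0,0,0,0]]]' |grep -v -e ori ; python3 s.py
```

```text
time: 17.4
tcp_pos: [459.3, -146.0, 178.2]
force: [1.8, 5.6, 4.8]
opening: 16.5
finger_force: 30.0
17.4 [ 459.25 -145.95  178.21] [1.77 5.61 4.76] [ 1.466 -0.472 -0.152]
```

```bash
python3 -m handwheel '[[[0,0,-0.001,0,0],[0,0,0,0,0],[0,0,0,0,0],[0,0,0,0,0],[0,0,0,0,0]]]' 20|grep -v -e ori ; python3 s.py
```

```text
time: 17.9
tcp_pos: [459.3, -145.9, 178.1]
force: [1.4, 6.4, 7.5]
opening: 15.8
finger_force: 20.0
17.9 [ 459.3  -145.95  178.13] [1.41 6.38 7.5 ] [ 1.493 -0.223 -0.182]
```

```bash
python3 -m handwheel '[[[0,0,0,0,0],[-0.0014,-0.0037,0.0004,0,0],[0,0,0,0,0],[0,0,0,0,0],[0,0,0,0,0]]]' 14|grep -v -e ori ; python3 s.py
```

```text
time: 18.4
tcp_pos: [458.9, -147.0, 178.2]
force: [0.7, 5.6, 6.7]
opening: 16.3
finger_force: 14.0
18.4 [ 458.95 -147.    178.18] [0.7  5.65 6.73] [ 1.289 -0.288 -0.097]
```

```bash
python3 -m handwheel '[[[-0.0013,-0.0035,0.0003,0,0],[-0.0013,-0.0035,0.0003,0,0],[0,0,0,0,0],[0,0,0,0,0],[0,0,0,0,0]]]' 14|grep -v -e ori ; python3 s.py
```

```text
time: 18.9
tcp_pos: [458.2, -148.8, 178.3]
force: [1.2, 4.5, 6.5]
opening: 15.6
finger_force: 14.0
18.9 [ 458.2  -148.8   178.25] [1.19 4.54 6.48] [ 1.153 -0.388 -0.178]
```

```bash
python3 -m handwheel '[[[-0.0013,-0.0035,0.0002,0,0],[-0.0013,-0.0035,0.0002,0,0],[0,0,0,0,0],[0,0,0,0,0],[0,0,0,0,0]]]' 14|grep -v -e ori ; python3 s.py
```

```text
time: 19.4
tcp_pos: [457.5, -150.5, 178.3]
force: [1.1, 3.7, 4.4]
opening: 16.0
finger_force: 14.0
19.4 [ 457.51 -150.54  178.3 ] [1.11 3.7  4.39] [ 1.19  -0.4   -0.125]
```

```bash
python3 -m handwheel '[[[0,0,-0.0012,0,0],[-0.001,-0.0028,0,0,0],[0,0,0,0,0],[0,0,0,0,0],[0,0,0,0,0]]]' 16|grep -v -e ori ; python3 s.py
```

```text
time: 19.9
tcp_pos: [457.4, -151.2, 178.2]
force: [0.2, 4.9, 8.9]
opening: 15.8
finger_force: 16.0
19.9 [ 457.36 -151.17  178.18] [0.25 4.87 8.85] [ 1.424 -0.117 -0.163]
```

```bash
python3 -m handwheel '[[[-0.001,-0.0028,-0.0006,0,0],[-0.001,-0.0028,-0.0006,0,0],[0,0,0,0,0],[0,0,0,0,0],[0,0,0,0,0]]]' 16|grep -v -e ori ; python3 s.py
```

```text
time: 20.4
tcp_pos: [456.9, -152.6, 178.0]
force: [-0.0, 4.8, 11.3]
opening: 16.0
finger_force: 16.0
20.4 [ 456.9  -152.6   178.04] [-1.000e-02  4.770e+00  1.131e+01] [ 1.44   0.097 -0.179]
```

```bash
python3 -m handwheel '[[[0,0,0.0012,0,0],[-0.001,-0.0028,0.0003,0,0],[0,0,0,0,0],[0,0,0,0,0],[0,0,0,0,0]]]' 16|grep -v -e ori ; python3 s.py
```

```text
time: 20.9
tcp_pos: [456.5, -153.3, 178.1]
force: [0.8, 5.5, 6.5]
opening: 15.9
finger_force: 16.0
20.9 [ 456.52 -153.28  178.11] [0.79 5.53 6.51] [ 1.317 -0.236 -0.142]
```

```bash
python3 -m handwheel '[[[-0.001,-0.0028,0,0,0],[-0.001,-0.0028,0,0,0],[0,0,0,0,0],[0,0,0,0,0],[0,0,0,0,0]]]' 16|grep -v -e ori ; python3 s.py
```

```text
time: 21.4
tcp_pos: [456.0, -154.7, 178.1]
force: [0.7, 4.8, 5.7]
opening: 15.8
finger_force: 16.0
21.4 [ 455.97 -154.72  178.08] [0.72 4.84 5.69] [ 1.287 -0.196 -0.118]
```

```bash
python3 -m handwheel '[[[0,0,-0.001,0,0],[-0.001,-0.0028,-0.0002,0,0],[-0.001,-0.0028,-0.0002,0,0],[0,0,0,0,0],[0,0,0,0,0]]]' 16|grep -v -e ori ; python3 s.py
```

```text
time: 21.9
tcp_pos: [455.5, -156.2, 177.9]
force: [0.1, 3.8, 7.6]
opening: 16.0
finger_force: 16.0
21.9 [ 455.51 -156.15  177.86] [0.1  3.76 7.65] [ 1.263  0.009 -0.12 ]
```

```bash
python3 -m handwheel '[[[-0.001,-0.0028,-0.0002,0,0],[-0.001,-0.0028,-0.0002,0,0],[-0.001,-0.0028,-0.0002,0,0],[0,0,0,0,0],[0,0,0,0,0]]]' 16|grep -v -e ori ; python3 s.py
```

```text
time: 22.4
tcp_pos: [454.7, -158.3, 177.7]
force: [0.7, 4.5, 7.5]
opening: 15.9
finger_force: 16.0
22.4 [ 454.7  -158.29  177.68] [0.73 4.45 7.5 ] [ 1.259  0.01  -0.119]
```

```bash
python3 -m handwheel '[[[-0.001,-0.0028,-0.0003,0,0],[-0.001,-0.0028,-0.0003,0,0],[-0.001,-0.0028,-0.0004,0,0],[0,0,0,0,0],[0,0,0,0,0]]]' 16|grep -v -e ori ; python3 s.py
```

```text
time: 22.9
tcp_pos: [453.9, -160.5, 177.4]
force: [0.8, 4.6, 8.1]
opening: 15.9
finger_force: 16.0
22.9 [ 453.87 -160.46  177.39] [0.78 4.59 8.12] [ 1.112  0.003 -0.103]
```

```bash
python3 -m handwheel '[[[-0.001,-0.0028,-0.0004,0,0],[-0.001,-0.0028,-0.0004,0,0],[-0.001,-0.0028,-0.0005,0,0],[0,0,0,0,0],[0,0,0,0,0]]]' 16|grep -v -e ori ; python3 s.py
```

```text
time: 23.4
tcp_pos: [453.1, -162.6, 177.1]
force: [0.3, 3.8, 8.0]
opening: 15.7
finger_force: 16.0
23.4 [ 453.13 -162.56  177.09] [0.26 3.78 8.  ] [ 1.12   0.139 -0.119]
```

```bash
python3 -m handwheel '[[[-0.001,-0.0028,-0.0005,0,0],[-0.001,-0.0028,-0.0005,0,0],[-0.001,-0.0028,-0.0006,0,0],[0,0,0,0,0],[0,0,0,0,0]]]' 16|grep -v -e ori ; python3 s.py
```

```text
time: 23.9
tcp_pos: [452.4, -164.7, 176.7]
force: [-0.0, 4.3, 9.3]
opening: 16.5
finger_force: 16.0
23.9 [ 452.35 -164.73  176.69] [-0.05  4.27  9.33] [ 1.104  0.228 -0.091]
```

```bash
python3 -m handwheel '[[[-0.001,-0.0028,-0.0006,0,0],[-0.001,-0.0028,-0.0006,0,0],[-0.001,-0.0028,-0.0007,0,0],[0,0,0,0,0],[0,0,0,0,0]]]' 16|grep -v -e ori ; python3 s.py
```

```text
time: 24.4
tcp_pos: [451.6, -166.8, 176.2]
force: [-1.2, 4.0, 8.4]
opening: 15.8
finger_force: 16.0
24.4 [ 451.55 -166.84  176.25] [-1.23  3.98  8.36] [0.997 0.293 0.009]
```

```bash
python3 -m handwheel '[[[-0.001,-0.0028,-0.0006,0,0],[-0.001,-0.0028,-0.0006,0,0],[-0.001,-0.0028,-0.0007,0,0],[0,0,0,0,0],[0,0,0,0,0]]]' 16|grep -v -e ori ; python3 s.py
```

```text
time: 24.9
tcp_pos: [450.8, -169.0, 175.8]
force: [0.2, 2.8, 8.9]
opening: 16.4
finger_force: 16.0
24.9 [ 450.75 -169.05  175.75] [0.22 2.77 8.94] [ 0.869  0.307 -0.09 ]
```

```bash
python3 -m handwheel '[[[-0.001,-0.0028,-0.0007,0,0],[-0.001,-0.0028,-0.0008,0,0],[-0.001,-0.0028,-0.0008,0,0],[0,0,0,0,0],[0,0,0,0,0]]]' 16|grep -v -e ori ; python3 s.py
```

```text
time: 25.4
tcp_pos: [449.9, -171.3, 175.1]
force: [-1.1, 1.8, 9.2]
opening: 15.8
finger_force: 16.0
25.4 [ 449.92 -171.25  175.13] [-1.08  1.82  9.18] [ 0.69   0.353 -0.053]
```

```bash
python3 -m handwheel '[[[-0.001,-0.0028,-0.0006,0,0],[-0.001,-0.0028,-0.0008,0,0],[-0.001,-0.0028,-0.0008,0,0],[0,0,0,0,0],[0,0,0,0,0]]]' 16|grep -v -e ori ; python3 s.py
```

```text
time: 25.9
tcp_pos: [449.1, -173.4, 174.6]
force: [-0.9, 1.9, 8.0]
opening: 15.9
finger_force: 16.0
25.9 [ 449.13 -173.41  174.55] [-0.94  1.86  7.98] [0.639 0.483 0.043]
```

```bash
python3 -m handwheel '[[[-0.001,-0.0028,-0.0008,0,0],[-0.001,-0.0028,-0.0009,0,0],[-0.001,-0.0028,-0.0009,0,0],[0,0,0,0,0],[0,0,0,0,0]]]' 16|grep -v -e ori ; python3 s.py
```

```text
time: 26.4
tcp_pos: [448.4, -175.6, 173.9]
force: [-1.3, 1.4, 9.5]
opening: 15.7
finger_force: 16.0
26.4 [ 448.35 -175.56  173.92] [-1.28  1.42  9.47] [ 0.615  0.509 -0.014]
```

```bash
python3 -m handwheel '[[[-0.001,-0.0028,-0.0006,0,0],[-0.001,-0.0028,-0.0009,0,0],[-0.001,-0.0028,-0.001,0,0],[0,0,0,0,0],[0,0,0,0,0]]]' 16|grep -v -e ori ; python3 s.py
```

```text
time: 26.9
tcp_pos: [447.6, -177.7, 173.2]
force: [-2.0, 0.8, 8.1]
opening: 16.1
finger_force: 16.0
26.9 [ 447.57 -177.66  173.25] [-2.03  0.77  8.14] [0.646 0.46  0.032]
```

```bash
python3 -m handwheel '[[[-0.001,-0.0028,-0.0009,0,0],[-0.001,-0.0028,-0.001,0,0],[-0.001,-0.0028,-0.001,0,0],[0,0,0,0,0],[0,0,0,0,0]]]' 16|grep -v -e ori ; python3 s.py
```

```text
time: 27.4
tcp_pos: [446.8, -179.8, 172.5]
force: [-1.0, 2.0, 7.7]
opening: 15.5
finger_force: 16.0
27.4 [ 446.77 -179.82  172.51] [-1.   2.   7.7] [ 0.535  0.438 -0.012]
```

Now look: are the balls in the hopper (side picture), with two more small steps after it.

```bash
python3 -m handwheel '[[[-0.001,-0.0028,-0.001,0,0],[-0.001,-0.0028,-0.001,0,0],[-0.001,-0.0028,-0.0011,0,0],[0,0,0,0,0],[0,0,0,0,0]]]' 16|grep -v -e ori ; python3 s.py
```

```text
time: 27.9
tcp_pos: [446.0, -181.9, 171.7]
force: [-1.6, 0.8, 6.0]
opening: 15.6
finger_force: 16.0
27.9 [ 445.99 -181.87  171.66] [-1.58  0.85  6.01] [ 0.577  0.33  -0.013]
```

```bash
python3 -m handwheel '[[[-0.001,-0.0028,-0.001,0,0],[-0.001,-0.0028,-0.0011,0,0],[0,0,0,0,0],[0,0,0,0,0],[0,0,0,0,0]]]' 16|grep -v -e ori ; python3 s.py
python3 - <<'E'
from h import *
b=snap('side','side5'); c=b['color'][195:295,220:310]
a=snap('top','top5'); d=a['color'][190:280,310:400]
o=np.zeros((500,800,3),np.uint8)
o[:500,:450]=cv2.resize(c,None,fx=5,fy=5,interpolation=cv2.INTER_CUBIC)
o[:350,450:]=cv2.resize(d,(350,350),interpolation=cv2.INTER_CUBIC)
cv2.imwrite('pics/c5.png',o[:,:,::-1])
E
```

```text
time: 28.4
tcp_pos: [445.5, -183.3, 171.1]
force: [-1.3, 0.8, 7.2]
opening: 15.8
finger_force: 16.0
28.4 [ 445.49 -183.28  171.11] [-1.29  0.75  7.24] [0.524 0.378 0.012]
```

View pics/c5.png

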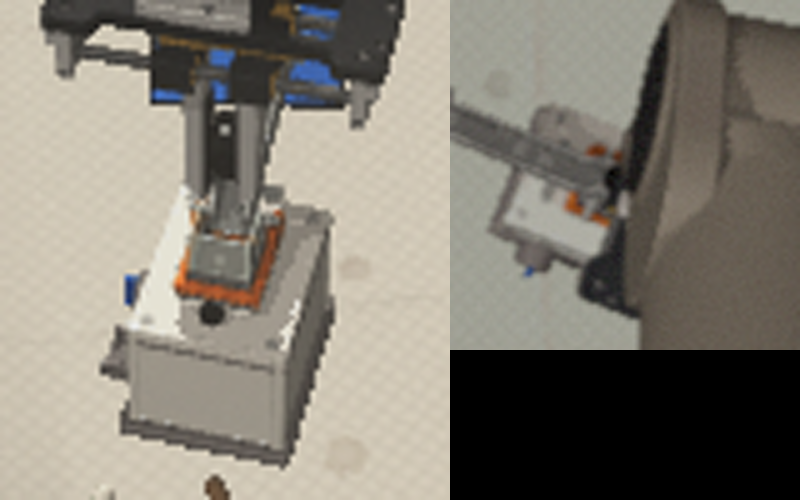

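```bash
python3 -m handwheel '[[[0,0,-0.0008,0,0],[0,0,0,0,0],[0,0,0,0,0],[0,0,0,0,0],[0,0,0,0,0]]]' 16|grep -v -e ori ; python3 s.py
```

```text
time: 29.0
tcp_pos: [445.5, -183.2, 170.9]
force: [-0.4, 1.0, 6.9]
opening: 15.8
finger_force: 16.0
29.0 [ 445.53 -183.21  170.93] [-0.4   1.05  6.88] [0.592 0.269 0.041]
```

```bash
python3 -m handwheel '[[[0,0,0,0,0],[0,0,0,0,0],[0,0,0,0,0],[0,0,0,0,0],[0,0,0,0,0]]]' 16|grep -v -e ori ; python3 - <<'E'
from h import *
s=manip.sense();print(s['force'])
a=dict(np.load('pics/top5.npz'))
# world z and local coords of top-view pixels over channel
c,sn=-.355,-.935
rows=[]
for v in range(205,245):
    for u in range(305,356):
        p=px(a,u,v)
        if 60<p[2]<300:
            d=p[:2]-[455,-154.5]; l=np.array([d@[c,sn],d@[-sn,c]])
            if abs(l[1])<14 and -135<l[0]<10: rows.append([*l,p[2],*a['color'][v,u]])
R=np.array(rows)
for x in range(-130,10,8):
    k=R[(R[:,0]>=x)&(R[:,0]<x+8)&(abs(R[:,1])<5)]
    e=R[(R[:,0]>=x)&(R[:,0]<x+8)&(abs(R[:,1])>8)]
    if len(k) and len(e): print(x,len(k),'mid z',np.percentile(k[:,2],[10,50,90]).round(0),'col',k[:,3:].max(0),'edge z',np.percentile(e[:,2],[50,90]).round(0))
E
```

```text
time: 29.5
tcp_pos: [445.5, -183.2, 170.9]
force: [-0.2, 1.6, 6.9]
opening: 15.9
finger_force: 16.0
[-0.23434741  1.58920408  6.89453727]
-122 9 mid z [167. 173. 180.] col [122. 119. 114.] edge z [177. 182.]
-114 12 mid z [150. 156. 176.] col [122. 120. 114.] edge z [175. 178.]
-106 13 mid z [149. 152. 155.] col [110. 108. 103.] edge z [173. 177.]
-98 12 mid z [145. 150. 153.] col [90. 89. 84.] edge z [171. 173.]
-90 12 mid z [146. 148. 150.] col [91. 88. 87.] edge z [167. 172.]
-82 13 mid z [143. 146. 150.] col [90. 89. 84.] edge z [165. 172.]
-74 11 mid z [138. 140. 144.] col [94. 93. 87.] edge z [164. 168.]
-66 12 mid z [138. 141. 145.] col [101.  99.  95.] edge z [161. 164.]
-58 12 mid z [134. 139. 142.] col [108. 107. 101.] edge z [161. 162.]
-50 11 mid z [137. 138. 141.] col [93. 92. 87.] edge z [148. 161.]
-42 12 mid z [130. 135. 138.] col [108. 105. 101.] edge z [143. 157.]
-34 13 mid z [130. 134. 134.] col [106. 103. 101.] edge z [145. 153.]
-26 11 mid z [125. 129. 132.] col [96. 90. 87.] edge z [149. 153.]
-18 11 mid z [123. 126. 129.] col [90. 87. 84.] edge z [143. 155.]
-10 10 mid z [124. 127. 127.] col [93. 89. 84.] edge z [157. 280.]
-2 20 mid z [124. 186. 195.] col [99. 97. 91.] edge z [161. 179.]
```

```bash
python3 -m handwheel '[[[-0.001,-0.0028,-0.0013,0,0],[-0.001,-0.0028,-0.0012,0,0],[-0.001,-0.0028,-0.0012,0,0],[0,0,0,0,0],[0,0,0,0,0]]]' 16|grep -v -e ori ; python3 s.py
```

```text
time: 30.0
tcp_pos: [444.8, -185.4, 170.0]
force: [-1.0, 2.0, 5.7]
opening: 15.8
finger_force: 16.0
30.0 [ 444.75 -185.38  169.96] [-0.96  1.98  5.72] [ 0.518  0.272 -0.014]
```

```bash
python3 -m handwheel '[[[-0.001,-0.0028,-0.0012,0,0],[-0.001,-0.0028,-0.0012,0,0],[-0.001,-0.0028,-0.0012,0,0],[0,0,0,0,0],[0,0,0,0,0]]]' 16|grep -v -e ori ; python3 s.py
```

```text
time: 30.5
tcp_pos: [444.0, -187.5, 169.0]
force: [-0.5, 0.5, 5.7]
opening: 15.9
finger_force: 16.0
30.5 [ 443.95 -187.53  169.04] [-0.55  0.46  5.69] [ 0.442  0.293 -0.011]
```

```bash
python3 -m handwheel '[[[-0.001,-0.0028,-0.0012,0,0],[-0.001,-0.0028,-0.0012,0,0],[-0.001,-0.0028,-0.0012,0,0],[0,0,0,0,0],[0,0,0,0,0]]]' 16|grep -v -e ori ; python3 s.py
```

```text
time: 31.0
tcp_pos: [443.2, -189.7, 168.1]
force: [-1.0, 0.8, 5.2]
opening: 16.0
finger_force: 16.0
31.0 [ 443.21 -189.65  168.13] [-0.99  0.83  5.19] [0.389 0.27  0.035]
```

```bash
python3 -m handwheel '[[[0,0,-0.0014,0,0],[0,0,0,0,0],[0,0,0,0,0],[0,0,0,0,0],[0,0,0,0,0]]]' 16|grep -v -e ori ; python3 s.py
```

```text
time: 31.5
tcp_pos: [443.2, -189.7, 167.8]
force: [-1.2, 0.6, 6.2]
opening: 16.2
finger_force: 16.0
31.5 [ 443.21 -189.67  167.84] [-1.24  0.62  6.16] [0.457 0.334 0.004]
```

```bash
python3 -m handwheel '[[[0,0,-0.0008,0,0],[0,0,0,0,0],[0,0,0,0,0],[0,0,0,0,0],[0,0,0,0,0]]]' 16|grep -v -e ori ; python3 - <<'E'
from h import *
s=manip.sense();print(s['force'])
a=snap('top','top6')
c,sn=-.355,-.935
rows=[]
for v in range(195,255):
    for u in range(295,366):
        p=px(a,u,v)
        if 60<p[2]<300:
            d=p[:2]-[455,-154.5]; l=np.array([d@[c,sn],d@[-sn,c]])
            if abs(l[1])<14 and -135<l[0]<20: rows.append([*l,p[2],*a['color'][v,u]])
R=np.array(rows)
k=R[(abs(R[:,1])<5)&(R[:,0]>-105)&(R[:,0]<-20)]; f=np.polyfit(k[:,0],k[:,2],1); r=k[:,2]-np.polyval(f,k[:,0]); print('floor slope',f,np.arctan(-f[0])+.14,'resid',np.percentile(r,[2,50,98]).round(1))
e=R[(abs(abs(R[:,1])-10)<2.2)&(R[:,0]>-105)&(R[:,0]<-40)]; print('wall',np.arctan(-np.polyfit(e[:,0],e[:,2],1)[0]))
E
```

```text
time: 32.0
tcp_pos: [443.2, -189.7, 167.7]
force: [-1.8, 2.0, 6.9]
opening: 15.9
finger_force: 16.0
[-1.7678595   2.00844878  6.94924452]
floor slope [ -0.39435943 121.7527238 ] 0.5156343788117567 resid [-5.  -0.1  4.3]
wall 0.4734343443865799
```

```bash
python3 -m handwheel '[[[-0.001,-0.0028,-0.0017,0,0],[-0.001,-0.0028,-0.0015,0,0],[-0.001,-0.0028,-0.0015,0,0],[0,0,0,0,0],[0,0,0,0,0]]]' 16|grep -v -e ori ; python3 s.py
```

```text
time: 32.55
tcp_pos: [442.4, -191.9, 166.5]
force: [-1.4, 0.7, 7.0]
opening: 16.0
finger_force: 16.0
32.55 [ 442.41 -191.92  166.48] [-1.37  0.71  6.97] [0.197 0.438 0.018]
```

```bash
python3 -m handwheel '[[[-0.001,-0.0028,-0.0016,0,0],[-0.001,-0.0028,-0.0016,0,0],[0,0,-0.0006,0,0],[0,0,0,0,0],[0,0,0,0,0]]]' 16|grep -v -e ori ; python3 s.py
```

```text
time: 33.05
tcp_pos: [441.9, -193.4, 165.6]
force: [-1.9, 0.4, 7.9]
opening: 16.0
finger_force: 16.0
33.05 [ 441.9  -193.36  165.59] [-1.94  0.39  7.85] [ 0.185  0.455 -0.044]
```

```bash
python3 -m handwheel '[[[0,0,0,0,0],[0,0,0,0,0],[0,0,0,0,0],[0,0,0,0,0],[0,0,0,0,0]]]' 16|grep -v -e ori ; python3 s.py; python3 - <<'E'
from h import *
# look through the robot-side window / top for balls: compare bright-grey blobs in side/top images
for n in('side5','side4'):
    b=dict(np.load(f'pics/{n}.npz'));print(n)
    d=[]
    for v in range(236,252,2): print([int(px(b,u,v)[2]) for u in range(256,276,2)])
E
```

```text
time: 33.55
tcp_pos: [441.9, -193.4, 165.6]
force: [-1.3, -0.3, 7.6]
opening: 15.7
finger_force: 16.0
33.55 [ 441.93 -193.37  165.58] [-1.32 -0.29  7.63] [0.146 0.459 0.004]
side5
[90, 125, 145, 147, 120, 124, 127, 134, 92, 93]
[93, 126, 141, 132, 122, 124, 137, 129, 139, 128]
[91, 148, 129, 123, 117, 123, 125, 141, 116, 124]
[91, 146, 140, 145, 98, 106, 104, 142, 119, 124]
[90, 137, 139, 143, 140, 143, 142, 138, 114, 113]
[90, 128, 126, 135, 131, 137, 137, 134, 108, 108]
[115, 120, 116, 123, 129, 128, 126, 126, 108, 91]
[110, 109, 110, 116, 118, 118, 120, 114, 112, 86]
side4
[89, 125, 147, 111, 113, 92, 87, 94, 92, 87]
[91, 126, 137, 111, 113, 120, 120, 117, 142, 128]
[94, 146, 125, 107, 104, 109, 104, 140, 113, 131]
[90, 145, 146, 146, 105, 101, 102, 147, 117, 118]
[92, 136, 137, 135, 141, 143, 143, 138, 117, 114]
[116, 128, 130, 132, 132, 133, 134, 129, 113, 109]
[113, 118, 125, 120, 127, 122, 127, 124, 111, 87]
[117, 110, 115, 115, 113, 121, 116, 114, 115, 90]
```

```bash
python3 -m handwheel '[[[0.001,0.0028,0.0014,0,0],[0.001,0.0028,0.0013,0,0],[0.001,0.0028,0.0013,0,0],[0.001,0.0028,0.0013,0,0],[0,0,0,0,0]]]' 16|grep -v -e ori ; python3 s.py
```

```text
time: 34.05
tcp_pos: [442.6, -191.0, 166.7]
force: [-1.9, -2.1, 5.9]
opening: 16.0
finger_force: 16.0
34.05 [ 442.56 -190.99  166.74] [-1.87 -2.1   5.85] [-0.738  0.746 -0.069]
```

```bash
python3 -m handwheel '[[[0.001,0.0028,0.0014,0,0],[0.001,0.0028,0.0013,0,0],[0.001,0.0028,0.0013,0,0],[0.001,0.0028,0.0013,0,0],[0,0,0,0,0]]]' 16|grep -v -e ori ; python3 s.py
```

```text
time: 34.55
tcp_pos: [443.6, -188.2, 168.1]
force: [-1.6, -2.2, 5.5]
opening: 16.1
finger_force: 16.0
34.55 [ 443.6  -188.17  168.1 ] [-1.59 -2.2   5.48] [-0.736  0.681 -0.07 ]
```

```bash
python3 -m handwheel '[[[0.0015,0.0042,0.0019,0,0],[0.0015,0.0042,0.0019,0,0],[0.0015,0.0042,0.0018,0,0],[0.0015,0.0042,0.0018,0,0],[0,0,0,0,0]]]' 16|grep -v -e ori ; python3 s.py
```

```text
time: 35.05
tcp_pos: [445.4, -183.5, 170.0]
force: [-3.2, -2.9, 4.7]
opening: 15.9
finger_force: 16.0
35.05 [ 445.41 -183.5   169.97] [-3.16 -2.89  4.73] [-0.756  0.752 -0.061]
```

```bash
python3 -m handwheel '[[[0.0015,0.0042,0.0017,0,0],[0.0015,0.0042,0.0017,0,0],[0.0015,0.0042,0.0016,0,0],[0.0015,0.0042,0.0016,0,0],[0,0,0,0,0]]]' 16|grep -v -e ori ; python3 s.py
```

```text
time: 35.55
tcp_pos: [447.1, -179.2, 171.7]
force: [-3.2, -2.7, 3.6]
opening: 16.1
finger_force: 17.3
35.55 [ 447.11 -179.19  171.69] [-3.16 -2.74  3.63] [-0.809  0.885 -0.109]
```

```bash
python3 -m handwheel '[[[0.0015,0.0042,0.0015,0,0],[0.0015,0.0042,0.0015,0,0],[0.0015,0.0042,0.0014,0,0],[0.0015,0.0042,0.0014,0,0],[0,0,0,0,0]]]' 16|grep -v -e ori ; python3 s.py
```

```text
time: 36.05
tcp_pos: [448.6, -175.3, 173.1]
force: [-4.1, -5.3, 3.6]
opening: 15.7
finger_force: 21.0
36.05 [ 448.56 -175.33  173.14] [-4.13 -5.25  3.64] [-1.39   0.971 -0.143]
```

```bash
cat > tip.py <<'E'
from h import *
s=manip.sense();print(s['force'],s['tcp_pos'])
a=get_image('top')
c,sn=-.355,-.935
rows=[]
for v in range(185,255):
    for u in range(285,366):
        p=px(a,u,v)
        if 60<p[2]<300:
            d=p[:2]-[455,-154.5]; l=np.array([d@[c,sn],d@[-sn,c]])
            if abs(l[1])<20 and -140<l[0]<20: rows.append([*l,p[2]])
R=np.array(rows)
w=R[(R[:,0]>-125)&(R[:,0]<-60)]
hi=np.percentile(w[:,2],99)
k=R[(abs(R[:,1])<5)&(R[:,0]>-105)&(R[:,0]<-45)]; f=np.polyfit(k[:,0],k[:,2],1);print('floor tip',np.arctan(-f[0])+.14,f)
# outline: pixels above 100 behind the dispenser
o=R[(R[:,2]>100)&(R[:,0]<-60)];print('y range',np.percentile(o[:,1],[3,50,97]),'min x',np.percentile(o[:,0],1))
for x0 in(-125,-105,-85,-65):
    q=o[(o[:,0]>x0)&(o[:,0]<x0+15)]
    if len(q):print(x0,np.percentile(q[:,1],[3,50,97]).round(1),np.percentile(q[:,2],[5,95]).round(0))
E
python3 tip.py
```

```text
[-4.12790525 -5.25320437  3.63750883] [ 448.55943149 -175.33188345  173.13920352]
floor tip 0.33318921674233376 [ -0.19562905 126.0051718 ]
y range [-14.00628212   1.30949611  12.39925116] min x -124.76952447276534
-125 [-17.5  -0.8  18.5] [144. 174.]
-105 [-11.    1.5  12. ] [142. 168.]
-85 [-11.4   2.2  12. ] [137. 164.]
-65 [-10.9   2.   11.6] [135. 161.]
```

```bash
python3 -m handwheel '[[[0,0,-0.0008,0,0],[0,0,0,0,0],[0.0012,0.0033,0.0008,0,0],[0.0012,0.0033,0.0008,0,0],[0,0,0,0,0]]]' 10|grep -v -e ori ; python3 s.py
```

```text
time: 36.6
tcp_pos: [449.3, -173.5, 173.3]
force: [-3.4, -3.2, 4.1]
opening: 15.7
finger_force: 14.2
36.6 [ 449.26 -173.45  173.34] [-3.44 -3.22  4.13] [-1.015  0.854 -0.056]
```

```bash
python3 -m handwheel '[[[0.0012,0.0033,0.0008,0,0],[0.0012,0.0033,0.0008,0,0],[0.0012,0.0033,0.0008,0,0],[0.0012,0.0033,0.0007,0,0],[0,0,0,0,0]]]' 10|grep -v -e ori ; python3 s.py
```

```text
time: 37.1
tcp_pos: [450.6, -169.9, 174.2]
force: [-3.1, -2.0, 5.4]
opening: 15.7
finger_force: 13.4
37.1 [ 450.58 -169.92  174.16] [-3.1  -2.03  5.39] [-0.812  0.698 -0.083]
```

```bash
python3 -m handwheel '[[[0.0012,0.0035,0.0008,0,0],[0.0012,0.0035,0.0008,0,0],[0.0012,0.0035,0.0007,0,0],[0.0012,0.0035,0.0007,0,0],[0.0012,0.0035,0.0006,0,0]]]' 10|grep -v -e ori ; python3 s.py
```

```text
time: 37.6
tcp_pos: [452.1, -165.6, 175.0]
force: [-2.0, -3.3, 4.1]
opening: 15.9
finger_force: 12.8
37.6 [ 452.07 -165.63  175.05] [-2.02 -3.26  4.06] [-0.809  0.421 -0.031]
```

```bash
python3 -m handwheel '[[[0.0012,0.0035,0.0006,0,0],[0.0012,0.0035,0.0006,0,0],[0.0012,0.0035,0.0005,0,0],[0.0012,0.0035,0.0005,0,0],[0.0012,0.0035,0.0004,0,0]]]' 10|grep -v -e ori ; python3 tip.py
```

```text
time: 38.1
tcp_pos: [453.6, -161.3, 175.7]
force: [-0.8, -1.6, 4.1]
opening: 16.6
finger_force: 12.3
[-0.76059939 -1.60192017  4.10279627] [ 453.60673269 -161.2993224   175.68528791]
floor tip 0.15113969762499255 [-1.11401584e-02  1.21922885e+02]
y range [-13.48905163   1.40550499  12.3015727 ] min x -127.490115247256
-125 [-17.4   0.2  18.1] [118. 144.]
-105 [-11.1   1.9  11.1] [120. 145.]
-85 [-11.3   1.8  11.6] [119. 147.]
-65 [-11.5   1.9  11.5] [120. 146.]
```

```bash
python3 -m handwheel '[[[0.0015,0.0042,0.0002,0,0],[0.0015,0.0042,0.0001,0,0],[0.0015,0.0042,0,0,0],[0.0015,0.0042,0,0,0],[0,0,0,0,0]]]' 10|grep -v -e ori ; python3 s.py
```

```text
time: 38.65
tcp_pos: [455.1, -157.0, 175.8]
force: [0.5, -1.5, 4.6]
opening: 16.1
finger_force: 11.8
38.65 [ 455.13 -156.95  175.77] [ 0.48 -1.52  4.6 ] [-0.464 -0.262 -0.033]
```

```bash
python3 -m handwheel '[[[0.0015,0.0042,0,0,0],[0.0015,0.0042,-0.0002,0,0],[0.0015,0.0042,-0.0002,0,0],[0.0015,0.0042,-0.0003,0,0],[0,0,0,0,0]]]' 10|grep -v -e ori ; python3 tip.py
```

```text
time: 39.15
tcp_pos: [456.6, -152.8, 175.6]
force: [0.5, -1.2, 3.8]
opening: 15.3
finger_force: 11.9
[ 0.54269685 -1.24762559  3.80780875] [ 456.57520718 -152.77273992  175.55085416]
floor tip -0.04316616866033812 [  0.18524244 127.01546559]
y range [-13.33953485   0.73540771  11.84577513] min x -128.96487070244697
-125 [-18.5  -0.2  18.6] [102. 131.]
-105 [-11.9   0.7  10.6] [105. 134.]
-85 [-12.    0.8  11.3] [108. 138.]
-65 [-11.6   0.7   8.5] [112. 138.]
```

```bash
python3 -m handwheel '[[[-0.0016,-0.0043,0,0,0],[-0.0016,-0.0043,0,0,0],[0,0,0,0,0],[0,0,0,0,0],[0,0,0,0,0]]]' 10|grep -v -e ori ; python3 -m handwheel '[[[0,0,0,0,0],[0,0,0,0,0],[0,0,0,0,0],[0,0,0.002,0,0],[0,0,0.004,0,0]]]' 60|grep -v -e ori;python3 tip.py
```

```text
time: 39.7
tcp_pos: [455.8, -154.8, 175.5]
force: [2.7, 3.8, 2.7]
opening: 15.9
finger_force: 12.1
time: 40.2
tcp_pos: [455.6, -154.9, 176.9]
force: [1.0, 1.7, -0.1]
opening: 15.6
finger_force: 61.4
[ 0.9680976   1.70860117 -0.08276969] [ 455.60110182 -154.92778275  176.94874354]
floor tip -0.002482498832230867 [  0.14345458 126.06542125]
y range [-14.78985143   1.07640084  11.79646077] min x -127.2994632462843
-125 [-18.2  -0.2  18.8] [106. 133.]
-105 [-11.4   1.3  10.8] [108. 137.]
-85 [-11.4   1.8  10.3] [111. 137.]
-65 [-11.7   1.5  10.4] [115. 143.]
```

```bash
python3 -m handwheel '[[[0,0,0.008,0,0],[0,0,0.016,0,0],[0,0,0.028,0,0],[0,0,0.04,0,0],[0,0,0.05,0,0]]]'|grep -v -e ori 
python3 -m handwheel '[[[0,0,0.04,0,0],[0,0,0.03,0,0],[0,0,0.016,0,0],[0,0,0.006,0,0],[0,0,0,0,0]]]'|grep -v -e ori; python3 s.py
```

```text
time: 40.75
tcp_pos: [455.5, -155.2, 213.4]
force: [0.3, -0.0, -2.0]
opening: 15.7
finger_force: 61.4
time: 41.25
tcp_pos: [455.6, -155.1, 235.5]
force: [-0.3, 0.8, -2.0]
opening: 15.6
finger_force: 61.4
41.25 [ 455.56 -155.12  235.49] [-0.25  0.84 -2.02] [-0.084  0.006 -0.027]
```

```bash
python3 -m handwheel '[[[0.004,0.02,0,0,0],[0.01,0.05,0,0.01,0],[0.016,0.08,0,0.025,0],[0.02,0.1,0,0.03,0],[0.02,0.1,0,0.03,0]]]'|grep -v -e ori 
python3 -m handwheel '[[[0.02,0.1,0,0.03,0],[0.02,0.1,0,0.03,0],[0.02,0.1,0,0.03,0],[0.02,0.1,0,0.03,0],[0.018,0.1,0,0.014,0]]]'|grep -v -e op
python3 -m handwheel '[[[0.015,0.08,0,0,0],[0.01,0.05,0,0,0],[0.005,0.03,0,0,0],[0,0.014,0,0,0],[0,0,0,0,0]]]'; python3 s.py
python3 - <<'E'
from h import *
a=get_image('top')
rows=[]
for v in range(195,245):
    for u in range(195,262):
        p=px(a,u,v)
        if 130<p[2]<330: rows.append([*p,u,v])
R=np.array(rows)
for y in range(100,240,10):
    k=R[(R[:,1]>=y)&(R[:,1]<y+10)]
    if len(k): print(y,len(k),'x',np.percentile(k[:,0],[3,50,97]).round(0),'z',np.percentile(k[:,2],[5,50,95]).round(0), 'midz',np.percentile(k[abs(k[:,0]-505)<4][:,2],[10,50,90]).round(0) if (abs(k[:,0]-505)<4).any() else '')
E
```

```text
time: 41.75
tcp_pos: [473.5, -64.7, 235.6]
force: [1.1, 0.7, -1.2]
opening: 15.7
finger_force: 61.5
time: 42.25
tcp_pos: [497.5, 60.7, 235.6]
orientation: [-0.0, 0.705, 0.709, 0.0]
force: [-0.1, -0.6, -2.0]
finger_force: 61.5
time: 42.75
tcp_pos: [505.0, 101.0, 235.5]
orientation: [-0.0, 0.707, 0.707, -0.0]
force: [0.3, -0.6, -1.0]
opening: 15.6
finger_force: 61.5
42.75 [505.01 100.95 235.48] [ 0.34 -0.62 -1.01] [-0.109 -0.125  0.044]
200 4 x [493. 493. 495.] z [190. 192. 195.] midz 
210 44 x [483. 499. 515.] z [166. 169. 194.] midz [164. 168. 171.]
220 51 x [487. 506. 520.] z [165. 182. 192.] midz [169. 179. 189.]
```

```bash
python3 -m handwheel '[[[0,0,-0.03,0,0],[0,0,-0.08,0,0],[0,0,-0.12,0,0],[0,0,-0.12,0,0],[0,0,-0.1,0,0]]]'|grep -v -e ori 
python3 -m handwheel '[[[0,0,-0.07,0,0],[0,0,-0.04,0,0],[0,0,-0.02,0,0],[0,0,-0.01,0,0],[0,0,0,0,0]]]'|grep -v -e op
python3 -m handwheel '[[[0,0,-0.006,0,0],[0,0,-0.004,0,0],[0,0,-0.004,0,0],[0,0,-0.002,0,0],[0,0,0,0,0]]]'|grep -v ori;python3 s.py
```

```text
time: 43.3
tcp_pos: [504.6, 99.9, 121.2]
force: [0.9, -0.4, -1.7]
opening: 15.7
finger_force: 61.5
time: 43.8
tcp_pos: [505.4, 100.9, 88.4]
orientation: [0.0, 0.707, 0.707, 0.0]
force: [0.1, 1.0, -2.0]
finger_force: 61.5
time: 44.3
tcp_pos: [505.1, 100.9, 84.0]
force: [-0.5, 0.0, -1.5]
opening: 15.8
finger_force: 61.5
44.3 [505.11 100.88  84.03] [-0.5   0.05 -1.45] [-0.122 -0.131 -0.015]
```

```bash
python3 -m handwheel '[[[0,0,-0.004,0,0],[0,0,-0.004,0,0],[0,0,0,0,0],[0,0,0,0,0],[0,0,0,0,0]]]'|grep -v -e ori 
```

```text
time: 44.8
tcp_pos: [505.1, 100.9, 82.0]
force: [-0.5, -0.1, -1.7]
opening: 15.4
finger_force: 61.5
```

```bash
python3 -m handwheel '[[[0,0,-0.004,0,0],[0,0,-0.004,0,0],[0,0,-0.004,0,0],[0,0,0,0,0],[0,0,0,0,0]]]'|grep -v -e ori 
```

```text
time: 45.3
tcp_pos: [505.1, 100.9, 79.0]
force: [-0.3, 0.6, -2.9]
opening: 15.8
finger_force: 61.5
```

```bash
python3 -m handwheel '[[[0,0,-0.004,0,0],[0,0,-0.004,0,0],[0,0,0,0,0],[0,0,0,0,0],[0,0,0,0,0]]]'|grep -v -e ori 
```

```text
time: 45.8
tcp_pos: [505.2, 100.9, 77.1]
force: [0.7, -0.4, -2.3]
opening: 15.5
finger_force: 61.5
```

```bash
python3 -m handwheel '[[[0,0,-0.002,0,0],[0,0,-0.002,0,0],[0,0,0,0,0],[0,0,0,0,0],[0,0,0,0,0]]]'|grep -v -e ori 
```

```text
time: 46.3
tcp_pos: [505.1, 100.9, 76.1]
force: [-0.4, -0.3, -1.5]
opening: 15.7
finger_force: 61.5
```

```bash
python3 -m handwheel '[[[0,0,-0.002,0,0],[0,0,-0.002,0,0],[0,0,0,0,0],[0,0,0,0,0],[0,0,0,0,0]]]'|grep -v -e ori 
```

```text
time: 46.8
tcp_pos: [505.3, 100.7, 75.2]
force: [-0.6, -3.7, 4.1]
opening: 15.5
finger_force: 61.7
```

```bash
python3 -m handwheel '[[[0,0,-0.002,0,0],[0,0,-0.002,0,0],[0,0,0,0,0],[0,0,0,0,0],[0,0,0,0,0]]]'|grep -v -e ori 
```

```text
time: 47.3
tcp_pos: [505.7, 100.5, 74.6]
force: [-0.4, -6.5, 13.0]
opening: 15.8
finger_force: 62.2
```

```bash
python3 -m handwheel '[[[0,0,-0.002,0,0],[0,0,-0.002,0,0],[0,0,0,0,0],[0,0,0,0,0],[0,0,0,0,0]]]'|grep -v -e ori 
```

```text
time: 47.8
tcp_pos: [506.0, 100.4, 74.2]
force: [-4.8, -7.6, 23.9]
opening: 15.5
finger_force: 63.2
```

```bash
python3 -m handwheel '[[[0,0,0.004,0,0],[0,0,0.002,0,0],[0,0,0,0,0],[0,0,0,0,0],[0,0,0,0,0]]]' 5|grep -v -e ori 
python3 -m handwheel '[[[0,0,0,0,0.2],[0,0,0,0,0.22],[0,0,0,0,0.26],[0,0,0,0,0.35],[0,0,0,0,0.45]]]' |grep -v -e ori
python3 -m handwheel '[[[0,0,0.01,0,0.45],[0,0,0.03,0,0.45],[0,0,0.08,0,0.45],[0,0,0.12,0,0.45],[0,0,0.14,0,0.45]]]' |grep -v -e ori
python3 -m handwheel '[[[0,-0.1,0.14,0,0.45],[-0.1,-0.15,0,0,0.45],[-0.1,-0.15,0,0,0.45],[0,-0.15,0,0,0.45],[0,-0.15,0,0,0.45]]]' |grep -v -e ori
```

```text
time: 48.3
tcp_pos: [505.0, 100.9, 74.4]
force: [-0.4, 0.8, -2.0]
opening: 15.8
finger_force: 9.2
time: 48.8
tcp_pos: [505.2, 100.8, 74.6]
force: [-0.2, -0.2, 0.5]
opening: 37.1
finger_force: 0.0
time: 49.3
tcp_pos: [504.5, 100.9, 170.6]
force: [0.5, -0.2, 0.2]
opening: 42.3
finger_force: 0.0
time: 49.8
tcp_pos: [454.6, -75.6, 205.7]
force: [1.4, 0.4, 0.1]
opening: 41.9
finger_force: 0.0
```

```bash
python3 -m handwheel '[[[0,-0.15,0.1,0,0.45],[0,-0.15,0.1,0,0.45],[0,-0.15,0,0,0.45],[0,-0.15,0,0,0.45],[0,-0.15,0,0,0.45]]]' |grep -v -e ori
python3 -m handwheel '[[[0,-0.15,0,0,0.45],[0,-0.15,0,0,0.45],[0,-0.12,0,0,0.45],[0,-0.05,0,0,0.45],[0,0,0,0,0.45]]]' |grep -v -e ori
python3 - <<'E'
from h import *
a=snap('top','top9');a0=dict(np.load('pics/top0.npz'));b=snap('side','side9')
for nm,im in(('before',a0),('now',a)):
    R=np.array([[*px(im,u,v),*im['color'][v,u]] for v in range(205,240) for u in range(195,275)])
    s=R[(R[:,5]<R[:,3]*1.35)&(R[:,0]>460)&(R[:,0]<550)&(R[:,1]>60)&(R[:,1]<245)&(R[:,2]>-5)&(R[:,2]<140)]
    print(nm,len(s),cv2.minAreaRect(s[:,:2].astype(np.float32)))
    for y in range(int(s[:,1].max())-150,int(s[:,1].max())+1,14):
        k=s[(s[:,1]>=y)&(s[:,1]<y+14)]; m=k[abs(k[:,0]-505)<4]
        if len(k): print(y,'x',np.percentile(k[:,0],[3,97]).round(0),'ztop',np.percentile(k[:,2],95).round(0),'mid z',np.percentile(m[:,2],[10,50,90]).round(0),'midcol',m[:,3:].max(0))
E
```

```text
time: 50.3
tcp_pos: [455.0, -263.1, 255.6]
force: [0.1, 0.0, 0.1]
opening: 42.0
finger_force: 0.0
time: 50.8
tcp_pos: [454.8, -380.2, 254.6]
force: [-0.3, 1.3, -0.2]
opening: 42.3
finger_force: 0.0
before 505 ((506.2347717285156, 151.89431762695312), (48.71430206298828, 141.27987670898438), 0.5518625974655151)
72 x [496. 516.] ztop 37.0 mid z [15. 25. 27.] midcol [126. 122. 117.]
86 x [485. 528.] ztop 117.0 mid z [ 22.  28. 117.] midcol [126. 123. 117.]
100 x [492. 511.] ztop 121.0 mid z [ 79. 117. 121.] midcol [105. 101.  98.]
114 x [485. 508.] ztop 119.0 mid z [ 22. 116. 119.] midcol [90. 88. 82.]
128 x [496. 518.] ztop 43.0 mid z [20. 30. 33.] midcol [129. 125. 120.]
142 x [496. 518.] ztop 41.0 mid z [24. 28. 30.] midcol [126. 123. 118.]
156 x [497. 518.] ztop 39.0 mid z [20. 26. 31.] midcol [131. 125. 122.]
170 x [497. 518.] ztop 36.0 mid z [22. 24. 26.] midcol [129. 126. 121.]
184 x [497. 518.] ztop 35.0 mid z [17. 22. 25.] midcol [130. 124. 121.]
198 x [490. 527.] ztop 31.0 mid z [10. 19. 26.] midcol [133. 130. 124.]
212 x [489. 524.] ztop 33.0 mid z [14. 20. 29.] midcol [81. 8
[... 212 characters left out ...]
4.0 mid z [ 22.  28. 117.] midcol [140. 135. 129.]
105 x [489. 508.] ztop 120.0 mid z [116. 119. 120.] midcol [103.  98.  93.]
119 x [483. 505.] ztop 120.0 mid z [ 75. 120. 121.] midcol [117. 112. 107.]
133 x [493. 515.] ztop 43.0 mid z [16. 18. 20.] midcol [134. 132. 125.]
147 x [493. 515.] ztop 39.0 mid z [14. 17. 21.] midcol [138. 138. 131.]
161 x [493. 515.] ztop 39.0 mid z [12. 15. 18.] midcol [135. 131. 125.]
175 x [492. 515.] ztop 37.0 mid z [11. 13. 15.] midcol [128. 124. 119.]
189 x [493. 515.] ztop 35.0 mid z [ 7. 12. 15.] midcol [130. 127. 120.]
203 x [484. 523.] ztop 33.0 mid z [ 6.  9. 12.] midcol [87. 86. 81.]
217 x [484. 522.] ztop 32.0 mid z [ 9. 14. 30.] midcol [85. 86. 99.]
```

```bash
python3 - <<'E'
from h import *
a=dict(np.load('pics/top9.npz'));a0=dict(np.load('pics/top0.npz'));b=dict(np.load('pics/side9.npz'));b0=dict(np.load('pics/side0.npz'))
for nm,n,o,(u0,u1,v0,v1) in(('top',a,a0,(335,375,222,258)),('side',b,b0,(245,285,230,280))):
    d=np.abs(n['color'].astype(int)-o['color']).max(2)[v0:v1,u0:u1]; z=(n['range_z']-o['range_z'])[v0:v1,u0:u1]
    print(nm,'colour diff>50:',(d>50).sum(),'depth diff>8:',(abs(z)>8).sum(),'of',d.size)
# changes on the bench anywhere (top), above threshold
d=(np.abs(a['color'].astype(int)-a0['color']).max(2)>60).astype(np.uint8)
n,l,s,c=cv2.connectedComponentsWithStats(d); print([(s[i].tolist()) for i in range(1,n) if s[i,4]>6])
E
```

```text
top colour diff>50: 0 depth diff>8: 66 of 1440
side colour diff>50: 608 depth diff>8: 901 of 2000
[[447, 169, 78, 134, 4096], [525, 178, 35, 25, 325], [519, 199, 3, 6, 8], [526, 211, 34, 66, 932], [247, 213, 6, 8, 17], [511, 213, 6, 16, 37], [213, 214, 6, 3, 10], [236, 216, 7, 2, 8], [257, 217, 3, 7, 8], [210, 225, 3, 6, 10], [243, 226, 3, 5, 7], [251, 226, 2, 5, 10], [511, 231, 4, 7, 12], [483, 233, 22, 25, 395], [524, 233, 4, 4, 7], [509, 284, 33, 19, 303], [541, 322, 19, 14, 82], [542, 334, 12, 20, 33], [426, 355, 25, 12, 91], [453, 357, 8, 6, 17], [424, 367, 7, 6, 15], [502, 378, 5, 6, 10], [508, 383, 13, 16, 50], [524, 397, 36, 17, 279], [510, 399, 8, 11, 37], [242, 413, 8, 7, 29]]
```

```bash
python3 -c "
from workcell import manip
print(manip.job_done())"
```

```text
the job is handed in; nothing more can be done
None
```

I handed the job in at about 51 s: the scoop is empty and stands level on its feet on the blue mat. The last pictures show no balls on the bench or in the neck, so all six should be in the hopper, though I never saw them through its window; press load estimates peaked near 14 N and the load sagged below 8 N a few times while tipping.

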